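# Pack the ink knives and the jar into the strut-lid chest

## Robot

A 7-joint arm with a two-finger parallel gripper is mounted at the origin on a cart in front of the work surface, level with it; the furniture and walls round the work are solid. World frame = base frame: x ahead of the robot, y to its left, z up, the work surface at z = 0. Lengths are in m, angles in rad, forces in N, time in s.
With the tool pointing down it reaches from about 0.425 to 0.925 m from the base axis. Payload 6.8 kg.
Tool frame: the origin (TCP) lies midway between the tips of the shut fingers; the grasp point (between the pads) lies 19 mm behind it (bot.pinch_z is the distance from the TCP to the grasp point, in m); x points along the fingers, y is the direction in which the jaws open and shut, and the axes are right-handed (so a half turn about x gives the same grasp; the last joint's range is limited). The gripper opens to 85 mm and grips with 20 to 120 N. Pads are 22 mm wide; open, the fingers measure 114 mm over their backs; the gripper's body (76 mm by 85 mm) begins 54 mm behind the grasp point. The pads swing forward as they close: fully open they stand 13 mm farther back than shut.
Start: joints at [-0.108, 0.477, 0.022, 1.555, -0.011, 1.109, -0.083], TCP at [0.675, 0, 0.231] pointing down, gripper open.
Joint ranges: [-2.96, 2.96], [-0.34, 2.1], [-1.41, 1.46], [0.24, 2.44], [-1.37, 4.51], [0.17, 1.92], [-2.96, 2.96]. Speed limits (rad/s): [2.39, 2.39, 3.14, 3.14, 3.14, 3.14, 3.14].

## Interface

Orientations are given as a unit quaternion [w, x, y, z].
In Python, from station import bot gives the robot as it stands. The module is installed in compiled form; this text tells all that it offers.
- The arm moves only by the tool step_arm, never from a script. Its argument "plan" is a list of rows, each a list of 6 numbers: the shift along the tool's x, y, z in units of 40 mm (1.0 is 40 mm), then the turn, a rotation vector about the tool's x, y, z in units of 360 degrees (1.0 is 360 degrees). In form: [[dx, dy, dz, ax, ay, az], ...]. A call has 1 to 8 rows; each row shifts and turns the commanded pose from where the row before left it, along the tool's axes as they then stand; what a row does not reach is not made up. A row lasts 1/8 s, in which the tool goes at most 62.5 mm and 10.7 degrees, less where a joint would pass 70% of its speed; a pose out of reach is approached as far as the arm can. A call with a number of a shift or a turn outside -1 to 1 is refused whole. A call with a gripper value outside its range is refused whole. "fingers" is the closure, from -1 (fully open) to 1 (shut), set as the call begins (left out, the last holds). The fingers move at their own pace and stop on an object; "force" is the grip in N (left out, the last holds). Time passes only in rows, so rows that do not move let the fingers close. It gives the time, the measured TCP pose, the force and the opening at its end, in the units of the state.
- bot.get_obs(): the state, without advancing time (a new reading comes with each control period).
- bot.read_camera(name): name is "scene" or "side" or "wrist"; returns (picture, depth): 420x560x3 uint8, red, green, blue; 420x560 float32, m along the optical axis (not along the pixel's ray), 0 where there is no reading.
- bot.camera_model(name): a dict with "mtx" (3x3 intrinsics, pixels), "origin" and "rotation" of the camera in the world; the wrist camera has in their place "T_tool_cam" (4x4, takes a point from camera to tool coordinates, whose origin is the TCP and whose axes are the tool frame's). Camera axes: x right, y up, looking along -z (the intrinsics and any distortion apply to the point x, -y, -z); pixel columns grow to the right and rows downward; lengths in m; the calibration is good to about 2 mm. A picture is of the moment at which its call begins: read the wrist's pose just before it. camera_model takes no time and is no camera call.
- bot.hand_in(): hands the job in, once; it reports no verdict.
The state is a dict: "t": time; "q": joint angles; "joint_vel": joint speeds; "joint_torque": joint torques, N m; "eef_pos": TCP position; "tool_rot": TCP orientation; "contact_force": force on the tool from outside, world axes, zero at the start; "torque": the same for the moment, N m; "gripper_width": opening from 0.0 (shut) to 1.0 (fully open).
Only numpy, scipy, OpenCV 4.12 (cv2) and the standard library are available. Lean on these libraries where they do the work, as an engineer would, in place of code of your own. Each camera call takes 0.05 s, during which the arm holds its last target.

## Task

Lift the chest's lid by its bar until the gas struts hold it open by themselves. Then pull every ink knife out of the wooden block and lay it flat in the chest's wide compartment, stand the ink jar upright in the narrow compartment (knives and jar in any order), and finally shut the lid fully. Leave the other things on the table alone.

Things in the scene. Friction and masses are not known exactly. Their poses are not given: they have to be found in the camera images.
- chest: fixed grey chest 180 (x) x 330 (y) x 100 mm high, walls and floor 6 mm. Origin on the table under its centre, +x to its back (hinge), +y its left seen from the robot. A cross wall, top 60 mm over the table, parts it: wide compartment y -54 to +159 mm (knives), narrow one y -159 to -60 mm (jar); both x -84 to +84. Struts along the outer sides, under the lid's 18 mm overhang
- chest_lid (a joint): angle of the lid about the chest's rear rim, rad: 0 shut, 1.6 fully open (just past upright, its stop). Lid 0.6 kg; below the balance point (about 0.7 rad) it falls shut, beyond it the gas struts push it on to the stop and hold it there. About 2.5 N at the bar lifts it, 2 N pulls it down again
- lid_handle (a point): middle of the lid's round bar handle: 10 mm thick, 110 mm long along the chest's y, its axis 37 mm off the lid's front edge, on a post at each end; moves with the lid. Shut, it is in front of the chest 105 mm above the table; 220 mm from the hinge line; fully open it stands over the lid's upper edge, about 320 mm above the table
- lid_hinge (a point): middle of the lid's hinge line, at the top of the chest's rear wall (100 mm over the table, 90 mm behind the chest's centre); the line runs along the chest's y
- block: fixed wooden block 56 (x) x 196 (y) x 80 mm high with four square upright wells in a row, 28 mm wide, 74 mm deep, at x = 0, y = -70.5, -23.5, 23.5 and 70.5 mm. Origin on the table under its centre, z up. Two to four wells hold a knife whose handle stands 87 mm above the block's top; neighbouring handles are 47 mm apart
- knife1: ink knife 160 mm long: round wooden handle 22 mm thick, 105 mm long, steel blade 55 x 24 x 4 mm; about 0.11 kg. Origin at the middle of the blade's end; +z along the axis to the butt of the handle at 160 mm (handle from 55 to 160 mm). At the start stands blade down in a well of the block, leaning a few degrees at most; may be absent
- knife2: ink knife 160 mm long: round wooden handle 22 mm thick, 105 mm long, steel blade 55 x 24 x 4 mm; about 0.11 kg. Origin at the middle of the blade's end; +z along the axis to the butt of the handle at 160 mm (handle from 55 to 160 mm). At the start stands blade down in a well of the block, leaning a few degrees at most; may be absent
- knife3: ink knife 160 mm long: round wooden handle 22 mm thick, 105 mm long, steel blade 55 x 24 x 4 mm; about 0.11 kg. Origin at the middle of the blade's end; +z along the axis to the butt of the handle at 160 mm (handle from 55 to 160 mm). At the start stands blade down in a well of the block, leaning a few degrees at most; may be absent
- knife4: ink knife 160 mm long: round wooden handle 22 mm thick, 105 mm long, steel blade 55 x 24 x 4 mm; about 0.11 kg. Origin at the middle of the blade's end; +z along the axis to the butt of the handle at 160 mm (handle from 55 to 160 mm). At the start stands blade down in a well of the block, leaning a few degrees at most; may be absent
- knife1_butt (a point): the butt end of knife1's handle, on its axis
- knife2_butt (a point): the butt end of knife2's handle, on its axis
- knife3_butt (a point): the butt end of knife3's handle, on its axis
- knife4_butt (a point): the butt end of knife4's handle, on its axis
- ink_jar: closed ink jar with screw lid, 58 mm in diameter, 62 mm high, 0.25 kg (0.2 to 0.35); origin at the centre of its underside, z up. Stands on the table between the chest and the block
- squeegee: bystander: wooden hand squeegee lying on the table at the left front, 73 x 190 x 24 mm
- pin_case: bystander: flat grey case behind the chest, 82 x 110 x 29 mm

How it is judged:
On the way, in this order (a step that is already met when the one before it is completed fails the run):
1. the lid stands fully open, held by its struts, the robot not touching it (value of joint chest_lid above 1.45 rad and contact force between each of the arm, the fingers and chest_lid below 0.3 N), for 0.3 s.
2. with the lid still open, every knife lies in the wide compartment and the jar stands in the narrow one (x of knife1 in the frame of chest between -0.086 and 0.086 m and y of knife1 in the frame of chest between -0.056 and 0.161 m and z of knife1 in the frame of chest between 0 and 0.09 m and x of knife1_butt in the frame of chest between -0.086 and 0.086 m and y of knife1_butt in the frame of chest between -0.056 and 0.161 m and z of knife1_butt in the frame of chest between 0 and 0.09 m and angle between knife1's own z axis and vertical between 1.1 and 2.04 rad and x of knife2 in the frame of chest between -0.086 and 0.086 m and y of knife2 in the frame of chest between -0.056 and 0.161 m and z of knife2 in the frame of chest between 0 and 0.09 m and x of knife2_butt in the frame of chest between -0.086 and 0.086 m and y of knife2_butt in the frame of chest between -0.056 and 0.161 m and z of knife2_butt in the frame of chest between 0 and 0.09 m and angle between knife2's own z axis and vertical between 1.1 and 2.04 rad and x of knife3 in the frame of chest between -0.086 and 0.086 m and y of knife3 in the frame of chest between -0.056 and 0.161 m and z of knife3 in the frame of chest between 0 and 0.09 m and x of knife3_butt in the frame of chest between -0.086 and 0.086 m and y of knife3_butt in the frame of chest between -0.056 and 0.161 m and z of knife3_butt in the frame of chest between 0 and 0.09 m and angle between knife3's own z axis and vertical between 1.1 and 2.04 rad and x of knife4 in the frame of chest between -0.086 and 0.086 m and y of knife4 in the frame of chest between -0.056 and 0.161 m and z of knife4 in the frame of chest between 0 and 0.09 m and x of knife4_butt in the frame of chest between -0.086 and 0.086 m and y of knife4_butt in the frame of chest between -0.056 and 0.161 m and z of knife4_butt in the frame of chest between 0 and 0.09 m and angle between knife4's own z axis and vertical between 1.1 and 2.04 rad and x of ink_jar in the frame of chest between -0.075 and 0.075 m and y of ink_jar in the frame of chest between -0.155 and -0.065 m and z of ink_jar in the frame of chest between -0.002 and 0.025 m and angle between ink_jar's own z axis and vertical below 0.3 rad and value of joint chest_lid above 1.2 rad), for 0.2 s.
At the end, for the whole second after the job is handed in: Lid shut (under 0.04 rad). Every knife present lies in the wide compartment: both ends between its walls and under 90 mm above the table, axis within 0.47 rad of level. The jar stands on the floor of the narrow compartment, tilted under 0.3 rad. All at rest (x of knife1 in the frame of chest between -0.086 and 0.086 m and y of knife1 in the frame of chest between -0.056 and 0.161 m and z of knife1 in the frame of chest between 0 and 0.09 m and x of knife1_butt in the frame of chest between -0.086 and 0.086 m and y of knife1_butt in the frame of chest between -0.056 and 0.161 m and z of knife1_butt in the frame of chest between 0 and 0.09 m and angle between knife1's own z axis and vertical between 1.1 and 2.04 rad and x of knife2 in the frame of chest between -0.086 and 0.086 m and y of knife2 in the frame of chest between -0.056 and 0.161 m and z of knife2 in the frame of chest between 0 and 0.09 m and x of knife2_butt in the frame of chest between -0.086 and 0.086 m and y of knife2_butt in the frame of chest between -0.056 and 0.161 m and z of knife2_butt in the frame of chest between 0 and 0.09 m and angle between knife2's own z axis and vertical between 1.1 and 2.04 rad and x of knife3 in the frame of chest between -0.086 and 0.086 m and y of knife3 in the frame of chest between -0.056 and 0.161 m and z of knife3 in the frame of chest between 0 and 0.09 m and x of knife3_butt in the frame of chest between -0.086 and 0.086 m and y of knife3_butt in the frame of chest between -0.056 and 0.161 m and z of knife3_butt in the frame of chest between 0 and 0.09 m and angle between knife3's own z axis and vertical between 1.1 and 2.04 rad and x of knife4 in the frame of chest between -0.086 and 0.086 m and y of knife4 in the frame of chest between -0.056 and 0.161 m and z of knife4 in the frame of chest between 0 and 0.09 m and x of knife4_butt in the frame of chest between -0.086 and 0.086 m and y of knife4_butt in the frame of chest between -0.056 and 0.161 m and z of knife4_butt in the frame of chest between 0 and 0.09 m and angle between knife4's own z axis and vertical between 1.1 and 2.04 rad and x of ink_jar in the frame of chest between -0.075 and 0.075 m and y of ink_jar in the frame of chest between -0.155 and -0.065 m and z of ink_jar in the frame of chest between -0.002 and 0.025 m and angle between ink_jar's own z axis and vertical below 0.3 rad and linear speed of each of knife1, knife2, knife3, knife4, ink_jar below 0.03 m/s and value of joint chest_lid below 0.04 rad); the robot touches nothing.
It fails at once if a bystander (squeegee or pin case) is pushed more than 5 cm (distance of any of squeegee, pin_case from where it was at the start of the episode above 0.05 m).
Of knife1, knife2, knife3, knife4 only 2 to 4 are there at a start; the rules pass over those that are not, and their reading is None.
At some moment in a run one of ink_jar may be knocked a few centimetres aside while the robot is not near it.
Once in a run the grip may slacken for a moment while it holds something.
It also fails if it takes over 210 s, if anything falls off the work surface, if the arm or the gripper's body presses on something with over 40 N, if the wrist force passes 120 N, or if a joint passes its speed limit or range.

## Working session

There is one attempt and no reset: what is moved stays moved. The work goes in short steps, Python scripts to look and compute and a tool call to move; the robot and the scene stay as the last step left them, time stands still between calls to the robot, and variables do not carry over. Pictures are saved under pics/ and viewed, and the job is handed in when it is done.

Besides the shell and the picture viewer there is one more tool, called after "Request:" as name([rows], argument=value, ...), one row to a line, values as JSON. step_arm: Moves the arm, as the interface text tells. Shifts and turns lie within -1 to 1; 1 stands for 40 mm of shift or 360 degrees of turn. Its arguments: {"type":"object","properties":{"plan":{"type":"array"},"fingers":{"type":"number"},"force":{"type":"number"}},"required":["plan"]}

```bash
mkdir -p pics; ls; cat > h.py <<'E'
import numpy as np,cv2
from station import bot
def snap(n,f):
    o=bot.get_obs(); p,d=bot.read_camera(n); cv2.imwrite('pics/'+f+'.png',p[:,:,::-1]); np.savez('pics/'+f+'.npz',p=p,d=d,pos=o['eef_pos'],rot=o['tool_rot']); return p,d,o
def R(q):
    w,x,y,z=q
    from scipy.spatial.transform import Rotation as Ro
    return Ro.from_quat([x,y,z,w]).as_matrix()
def cam(n,o=None):
    m=bot.camera_model(n)
    if n=='wrist':
        T=np.array(m['T_tool_cam']); Rt=R(o['tool_rot']); return np.array(m['mtx']),Rt@T[:3,3]+np.array(o['eef_pos']),Rt@T[:3,:3],m
    return np.array(m['mtx']),np.array(m['origin']),np.array(m['rotation']),m
def rays(n,uv,o=None):
    K,c,Rc,m=cam(n,o)
    uv=np.atleast_2d(np.array(uv,float))
    dist=m.get('dist',None)
    xy=cv2.undistortPoints(uv.reshape(-1,1,2),K,None if dist is None else np.array(dist)).reshape(-1,2)
    d=np.c_[xy[:,0],-xy[:,1],-np.ones(len(xy))]
    return c,d@Rc.T
def plane(n,uv,z,o=None):
    c,d=rays(n,uv,o); return c+d*((z-c[2])/d[:,2])[:,None]
def dep(n,uv,dm,o=None):
    c,d=rays(n,uv,o); uv=np.atleast_2d(uv).astype(int); return c+d*dm[uv[:,1],uv[:,0]][:,None]
def proj(n,X,o=None):
    K,c,Rc,m=cam(n,o); p=(np.atleast_2d(X)-c)@Rc; x=np.c_[p[:,0]/-p[:,2],-p[:,1]/-p[:,2]]
    return x@K[:2,:2].T+K[:2,2]
E
python3 - <<'E'
from h import *
np.set_printoptions(precision=4,suppress=True)
print(bot.get_obs())
for n in ['scene','side','wrist']:
    print(n,bot.camera_model(n)); snap(n,n+'0')
E
```

```text
pics
{'t': 0.0, 'q': array([-0.1081,  0.4778,  0.0223,  1.5565, -0.0114,  1.1093, -0.0831]), 'joint_vel': array([ 0.001 ,  0.0005,  0.0005, -0.0003, -0.0006,  0.0012,  0.0006]), 'joint_torque': array([ -0.0005, -59.6444,   1.6077, -28.1195,   0.0124,   0.0094,
         0.    ]), 'eef_pos': array([ 0.6744, -0.0001,  0.2303]), 'tool_rot': array([-0.4996, -0.4995, -0.5004,  0.5005]), 'contact_force': array([0.3016, 0.3863, 0.4681]), 'torque': array([ 0.0667,  0.0032, -0.0183]), 'gripper_width': 0.997968625523532}
scene {'mtx': array([[446.2445,   0.    , 282.69  ],
       [  0.    , 446.2445, 212.8238],
       [  0.    ,   0.    ,   1.    ]]), 'origin': array([0.0217, 0.7837, 1.1938]), 'rotation': array([-0.2639, -0.1031,  0.3367,  0.898 ])}
side {'mtx': array([[483.4854,   0.    , 274.3484],
       [  0.    , 483.4854, 203.7082],
       [  0.    ,   0.    ,   1.    ]]), 'origin': array([ 0.215 , -1.1204,  0.814 ]), 'rotation': array([ 0.8605,  0.4884, -0.0674, -0.1281])}
wrist {'mtx': array([[295.1458,   0.    , 282.8992],
       [  0.    , 295.1458, 211.9104],
       [  0.    ,   0.    ,   1.    ]]), 'T_tool_cam': array([[ 0.0009,  0.2755, -0.9613, -0.1428],
       [ 1.    , -0.0006,  0.0008,  0.0005],
       [-0.0003, -0.9613, -0.2755, -0.0703],
       [ 0.    ,  0.    ,  0.    ,  1.    ]])}
```

```bash
sed -i "s/np.array(m\['origin'\]),np.array(m\['rotation'\]),m/np.array(m['origin']),R(m['rotation']),m/" h.py; python3 - <<'E'
from h import *
print(R(bot.get_obs()['tool_rot']).round(3))
E
```

```text
[[-0.001  1.     0.   ]
 [-0.     0.    -1.   ]
 [-1.    -0.001  0.   ]]
```

View pics/scene0.png

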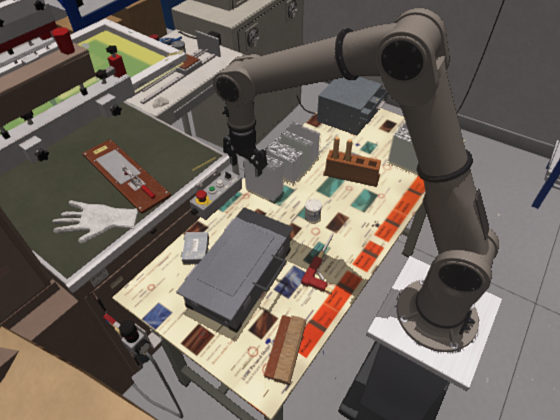

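View pics/side0.png

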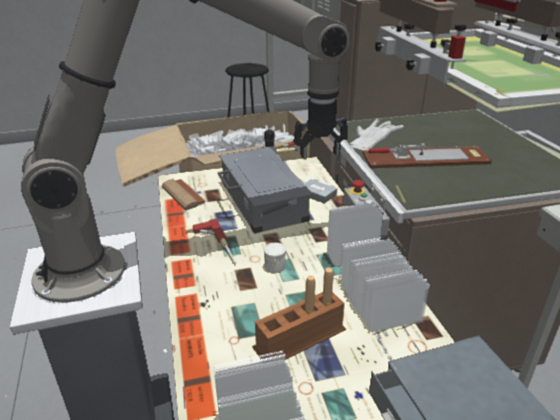

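View pics/wrist0.png

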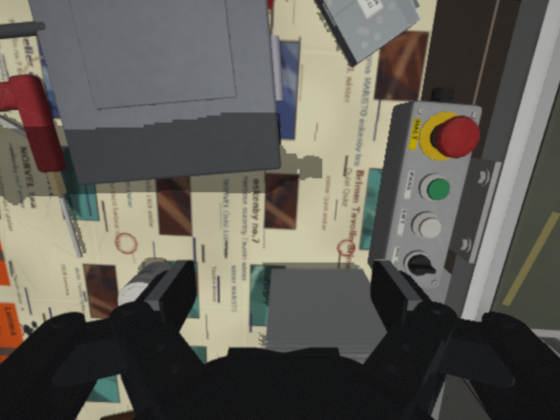

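```bash
python3 - <<'E'
import cv2
a=cv2.imread('pics/scene0.png');b=cv2.imread('pics/side0.png')
cv2.imwrite('pics/z1.png',cv2.resize(a[100:240,260:450],None,fx=4,fy=4,interpolation=2))
cv2.imwrite('pics/z2.png',cv2.resize(b[230:380,220:380],None,fx=4,fy=4,interpolation=2))
cv2.imwrite('pics/z3.png',cv2.resize(a[200:400,170:340],None,fx=3,fy=3,interpolation=2))
E
```

```text
(no output)
```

View pics/z1.png

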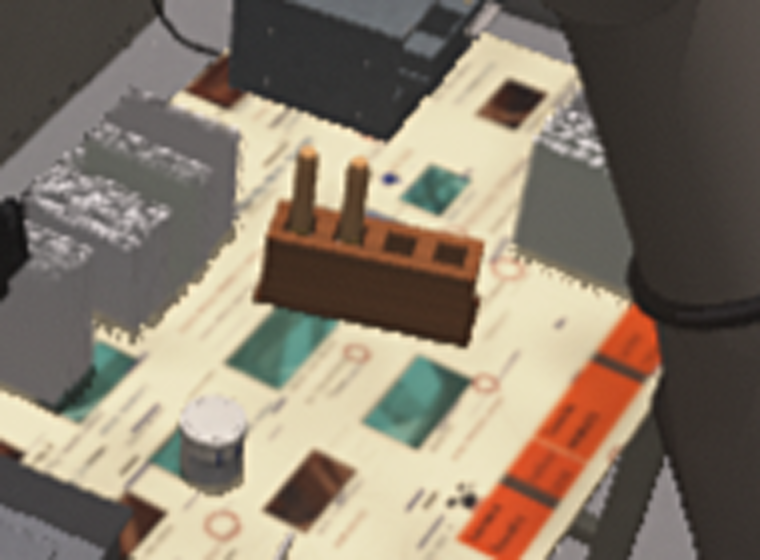

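View pics/z2.png

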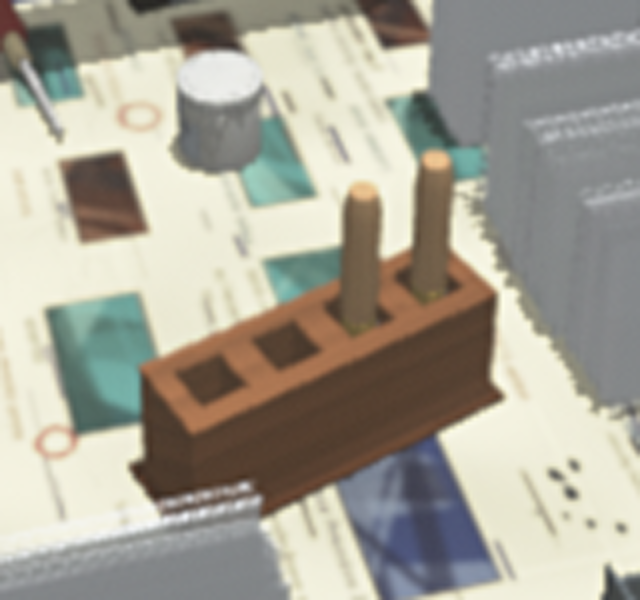

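View pics/z3.png

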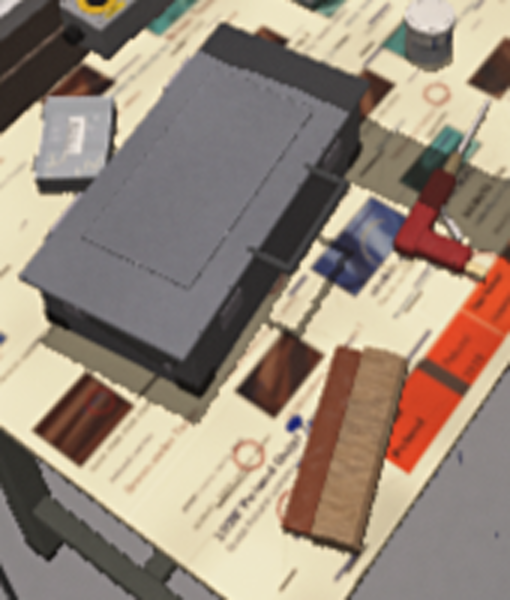

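```bash
python3 - <<'E'
from h import *
H=np.zeros((700,900)); C=np.zeros((700,900,3),np.uint8)
# grid: x 0.3..1.0 (rows up), y 0.45..-0.45 (cols right), 1mm
for n in ['scene0','side0','wrist0']:
    z=np.load(f'pics/{n}.npz'); p,d=z['p'],z['d']
    v,u=np.mgrid[0:420,0:560]; uv=np.c_[u.ravel(),v.ravel()]
    o=dict(eef_pos=z['pos'],tool_rot=z['rot'])
    X=dep(n[:-1],uv,d,o); ok=(d.ravel()>0)&(X[:,2]<.3)&(X[:,2]>-.05)
    if n=='wrist0': ok&=(d.ravel()>.2)
    X=X[ok];c=p.reshape(-1,3)[ok]
    t=(abs(X[:,2])<.01); print(n,'table med z',np.median(X[t,2]))
    r=(1.0-X[:,0])/.001; q=(.45-X[:,1])/.001
    for a,b,h,cc in zip(r,q,X[:,2],c):
        a=int(a);b=int(b)
        if 1<=a<699 and 1<=b<899 and h>H[a,b]:
            H[a-1:a+2,b-1:b+2]=h;C[a-1:a+2,b-1:b+2]=cc
np.savez('hm.npz',H=H,C=C)
cv2.imwrite('pics/top.png',cv2.resize(C[:,:,::-1],(800,600)))
cv2.imwrite('pics/toph.png',cv2.resize(cv2.applyColorMap((H/.3*255).astype(np.uint8),cv2.COLORMAP_JET),(800,600)))
E
```

```text
scene0 table med z 0.0001545327951887332
side0 table med z -0.0007532933453340274
wrist0 table med z -0.000329710440955977
```

View pics/top.png

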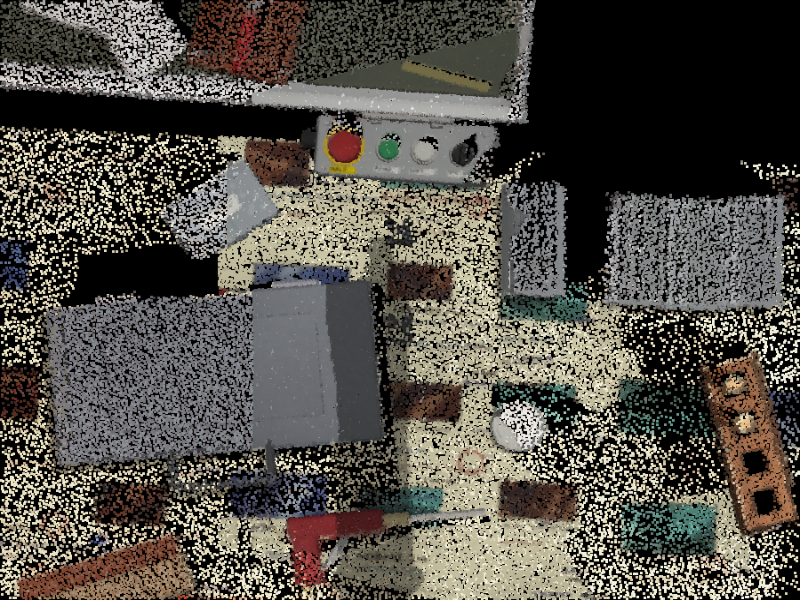

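View pics/toph.png

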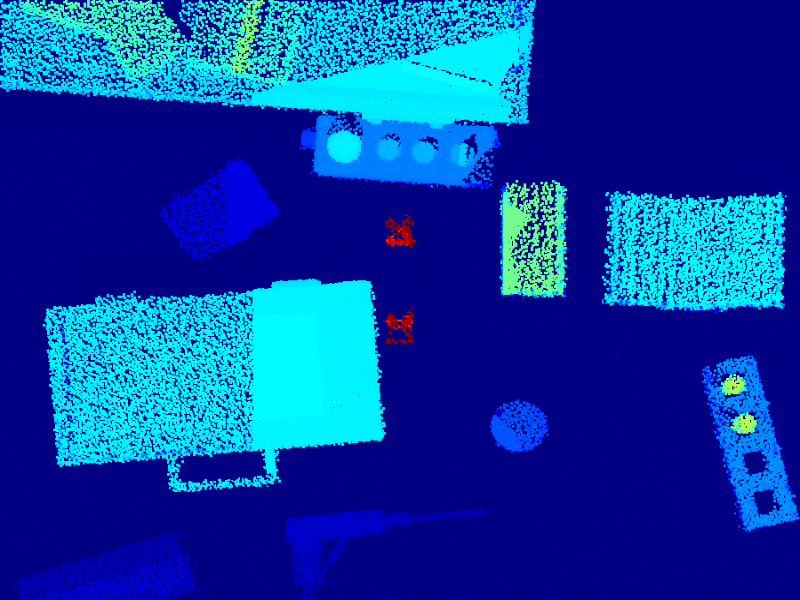

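```bash
python3 - <<'E'
from h import *
z=np.load('hm.npz');H,C=z['H'],z['C']
def W(c,r): return (1.0-r*.001-.0005, .45-c*.001-.0005)
def blob(m,n):
    k,l,s,c=cv2.connectedComponentsWithStats(m.astype(np.uint8))
    for i in range(1,k):
        if s[i,4]>150:
            ys,xs=np.where(l==i); rc=cv2.minAreaRect(np.c_[xs,ys].astype(np.float32))
            print(n,s[i,4],'ctr',np.round(W(*rc[0]),4),'size',np.round(rc[1],1),'ang',round(rc[2],2),'zmed',round(np.median(H[l==i]),4),'box',[tuple(np.round(W(*b),3)) for b in cv2.boxPoints(rc)])
cl=lambda m,k=7:cv2.morphologyEx(m.astype(np.uint8),cv2.MORPH_CLOSE,np.ones((k,k)))
r=np.zeros_like(H,bool); r[300:560,30:450]=1
m=(H>.09)&(H<.13)&r; 
lid=cv2.morphologyEx(cl(m),cv2.MORPH_OPEN,np.ones((41,41)))
blob(lid,'lid'); 
han=m.copy(); han[:530]=0; blob(cl(han,15),'handle')
r[:]=0; r[400:640,760:900]=1
blob(cl((H>.07)&(H<.09)&r,31),'block')
blob(cl((H>.15)&(H<.18)&r,5),'knife')
blob(cl((H>.15)&(H<.18)&r,5),'knife')
r[:]=0; r[440:560,520:640]=1
blob(cl((H>.05)&(H<.07)&r),'jar')
r[:]=0; r[600:,:250]=1; blob(cl((H>.012)&r,11),'sq')
r[:]=0; r[150:320,170:330]=1; blob(cl((H>.02)&(H<.05)&r,9),'pin')
E
```

```text
lid 69294 ctr [0.5674 0.2082] size [197.1 372.3] ang 85.19 zmed 0.1102 box [(np.float32(0.65), np.float32(0.402)), (np.float32(0.681), np.float32(0.031)), (np.float32(0.485), np.float32(0.014)), (np.float32(0.454), np.float32(0.385))]
handle 1780 ctr [0.455 0.299] size [ 29. 175.] ang 90.0 zmed 0.1072 box [(np.float32(0.469), np.float32(0.386)), (np.float32(0.469), np.float32(0.211)), (np.float32(0.44), np.float32(0.211)), (np.float32(0.44), np.float32(0.386))]
handle 640 ctr [0.455 0.178] size [29. 83.] ang 90.0 zmed 0.1082 box [(np.float32(0.469), np.float32(0.219)), (np.float32(0.469), np.float32(0.136)), (np.float32(0.44), np.float32(0.136)), (np.float32(0.44), np.float32(0.219))]
block 12996 ctr [ 0.4836 -0.3983] size [203.   81.5] ang 76.39 zmed 0.0785 box [(np.float32(0.573), np.float32(-0.335)), (np.float32(0.592), np.float32(-0.414)), (np.float32(0.394), np.float32(-0.462)), (np.float32(0.375), np.float32(-0.383))]
knife 398 ctr [ 0.5501 -0.3759] size [21.5 26.3] ang 19.65 zmed 0.162 box [(np.float32(0.541), np.float32(-0.361)), (np.float32(0.566), np.float32(-0.37)), (np.fl
[... 793 characters left out ...]
0 ctr [ 0.503  -0.1336] size [61.  64.1] ang 82.87 zmed 0.0616 box [(np.float32(0.529), np.float32(-0.098)), (np.float32(0.537), np.float32(-0.162)), (np.float32(0.477), np.float32(-0.169)), (np.float32(0.469), np.float32(-0.106))]
sq 10422 ctr [0.3173 0.3268] size [ 80.7 202. ] ang 72.13 zmed 0.0162 box [(np.float32(0.325), np.float32(0.435)), (np.float32(0.387), np.float32(0.243)), (np.float32(0.31), np.float32(0.218)), (np.float32(0.248), np.float32(0.411))]
pin 8966 ctr [0.7528 0.2028] size [ 88.8 119. ] ang 56.52 zmed 0.0289 box [(np.float32(0.757), np.float32(0.277)), (np.float32(0.823), np.float32(0.178)), (np.float32(0.749), np.float32(0.129)), (np.float32(0.683), np.float32(0.228))]
```

```bash
python3 - <<'E'
from h import *
P=[]
for n in ['scene0','side0','wrist0']:
    z=np.load(f'pics/{n}.npz'); p,d=z['p'],z['d']
    v,u=np.mgrid[0:420,0:560]; o=dict(eef_pos=z['pos'],tool_rot=z['rot'])
    X=dep(n[:-1],np.c_[u.ravel(),v.ravel()],d,o); ok=(d.ravel()>0)
    if n=='wrist0': ok&=(d.ravel()>.2)
    X=X[ok]; P.append(X)
    m=(X[:,2]>.103)&(X[:,2]<.118)&(X[:,0]>.4)&(X[:,0]<.72)&(X[:,1]>0)&(X[:,1]<.42); L=X[m]
    b=L[(L[:,0]<.4445+(.2-L[:,1])*.083)]; 
    if len(b)>5: print(n,'bar pts',len(b),b[:,:2].min(0),b[:,:2].max(0),np.median(b,0), 'fit',np.polyfit(b[:,1],b[:,0],1))
    # lid edges in yaw frame
    for psi in [.075,.08,.085,.09]:
        ex=np.array([np.cos(psi),np.sin(psi)]);ey=np.array([-ex[1],ex[0]])
        L2=L[L[:,0]>.46+(.2-L[:,1])*.083]
        a=L2[:,:2]@ex; c=L2[:,:2]@ey
        # edge slopes
        print(n,psi,'x',np.percentile(a,[.5,99.5]).round(4),'y',np.percentile(c,[.5,99.5]).round(4), len(L2))
P=np.vstack(P); np.save('pts.npy',P)
for k in [(.5501,-.3759),(.5055,-.388)]:
    s=P[(np.hypot(P[:,0]-k[0],P[:,1]-k[1])<.022)&(P[:,2]>.1)&(P[:,2]<.18)]
    for a,b in [(.1,.12),(.12,.14),(.14,.16),(.16,.175)]:
        q=s[(s[:,2]>=a)&(s[:,2]<b)]; print(k,a,len(q),(q[:,:2].min(0)+q[:,:2].max(0))/2,q[:,:2].max(0)-q[:,:2].min(0), q[:,2].max())
E
```

```text
scene0 bar pts 137 [0.42717042 0.14030538] [0.44860014 0.25953336] [0.43487452 0.20191945 0.10951989] fit [-0.08695144  0.45264823]
scene0 0.075 x [0.4839 0.6714] y [-0.0134  0.3485] 6403
scene0 0.08 x [0.4852 0.6721] y [-0.0163  0.3455] 6403
scene0 0.085 x [0.4861 0.6732] y [-0.0189  0.3428] 6403
scene0 0.09 x [0.4867 0.6741] y [-0.0219  0.34  ] 6403
side0 bar pts 69 [0.42706444 0.13534349] [0.44868696 0.25252266] [0.43605206 0.1936661  0.10856788] fit [-0.0801888   0.45180849]
side0 0.075 x [0.4823 0.6714] y [-0.0186  0.3446] 3238
side0 0.08 x [0.4833 0.6717] y [-0.0215  0.3416] 3238
side0 0.085 x [0.4843 0.6725] y [-0.0242  0.3387] 3238
side0 0.09 x [0.485  0.6734] y [-0.0271  0.336 ] 3238
wrist0 bar pts 14 [0.44594611 0.13935739] [0.44944384 0.14137353] [0.44747888 0.14001681 0.10626459] fit [0.56104209 0.36893851]
wrist0 0.075 x [0.4849 0.6758] y [-0.0151  0.1246] 39913
wrist0 0.08 x [0.4855 0.6762] y [-0.018   0.1221] 39913
wrist0 0.085 x [0.486  0.6765] y [-0.0209  0.1195] 39913
wrist0 0.09 x [0.4865 0.6768] y [-0.0238  0.117 ] 39913
(0.5501, -0.3759) 0.1 93 [ 0.55070887 -0.37498587] [0.02124678 0.02742515] 0.11998256074343716
(0.5501, -0.3759) 0.12 100 [ 0.55143301 -0.37596437] [0.02211136 0.02472725] 0.13984063029222926
(0.5501, -0.3759) 0.14 103 [ 0.55101931 -0.37481565] [0.02221547 0.02511817] 0.15992585474203513
(0.5501, -0.3759) 0.16 63 [ 0.55003779 -0.37574413] [0.01849617 0.01874868] 0.17333297355511412
(0.5055, -0.388) 0.1 94 [ 0.50622369 -0.38630037] [0.02142191 0.0263479 ] 0.11994877186931818
(0.5055, -0.388) 0.12 100 [ 0.5054034  -0.38786268] [0.02238571 0.0243962 ] 0.1399759332711178
(0.5055, -0.388) 0.14 97 [ 0.5067189  -0.38682962] [0.02345615 0.02688555] 0.15974475370649133
(0.5055, -0.388) 0.16 71 [ 0.50468195 -0.38651974] [0.0173741 0.0228299] 0.16926114881856757
```

```bash
cat >> h.py <<'E'
from scipy.spatial.transform import Rotation as Ro
PSI=.084; EX=np.array([np.cos(PSI),np.sin(PSI),0]);EY=np.array([-EX[1],EX[0],0]);CC=np.array([.5635,.208,0])
def chest(x,y,z): return CC+EX*x+EY*y+np.array([0,0,z])
def tochest(p): d=np.array(p)-CC; return np.array([d@EX,d@EY,d[2]])
def toolR(xdir,ydir):
    x=np.array(xdir,float);x/=np.linalg.norm(x); y=np.array(ydir,float); y-=x*(x@y); y/=np.linalg.norm(y)
    return np.c_[x,y,np.cross(x,y)]
def delta(pos,Rm=None):
    "units in current tool frame: shift first (in present axes), and turn"
    o=bot.get_obs(); Rt=R(o['tool_rot']); d=Rt.T@(np.array(pos)-o['eef_pos'])/.04
    t=np.zeros(3) if Rm is None else Ro.from_matrix(Rt.T@Rm).as_rotvec()/(2*np.pi)
    print('shift',d.round(3),'turn',t.round(4),'| deg',(t*360).round(1)); return d,t
def st():
    o=bot.get_obs(); print('t',round(o['t'],2),'pos',o['eef_pos'].round(4),'chest',tochest(o['eef_pos']).round(4),'F',o['contact_force'].round(1),'w',round(o['gripper_width'],3),'q',o['q'].round(2)); print(R(o['tool_rot']).round(3))
E
python3 - <<'E'
from h import *
delta([.434,.197,.231],toolR([0,0,-1],EX))
print(tochest([.434,.197,.1]))
E
```

```text
shift [-3.000e-03 -6.013e+00 -4.925e+00] turn [-0.0134  0.      0.0002] | deg [-4.8  0.   0.1]
[-1.29966306e-01 -9.60028293e-05  1.00000000e-01]
```

Request:
step_arm([
  [0,-0.75,-0.615,0,0,0],
  [0,-0.75,-0.615,0,0,0],
  [0,-0.75,-0.615,0,0,0],
  [0,-0.75,-0.615,0,0,0],
  [0,-0.75,-0.615,0,0,0],
  [0,-0.75,-0.615,0,0,0],
  [0,-0.75,-0.615,0,0,0],
  [0,-0.75,-0.62,-0.0134,0,0],
], fingers=0.53, force=30)

```text
t: 1.15
eef_pos: [0.4338, 0.1976, 0.2312]
tool_rot: [0.521, 0.478, 0.521, -0.478]
contact_force: [0.1, 1.1, 1.3]
gripper_width: 0.237
```

```bash
python3 - <<'E'
from h import *
st(); snap('wrist','w1'); snap('scene','s1'); snap('side','sd1'); delta([.434,.197,.088],toolR([0,0,-1],EX))
a=cv2.imread('pics/w1.png');b=cv2.imread('pics/s1.png')
E
```

```text
t 1.15 pos [0.4338 0.1976 0.2312] chest [-0.1301  0.0006  0.2312] F [0.1 1.1 1.3] w 0.237 q [-0.44  0.16 -0.13  2.01  0.02  0.98 -0.5 ]
[[-0.     0.996  0.086]
 [-0.     0.086 -0.996]
 [-1.    -0.     0.   ]]
shift [3.583 0.008 0.034] turn [ 0.0006 -0.      0.    ] | deg [ 0.2 -0.   0. ]
```

View pics/w1.png

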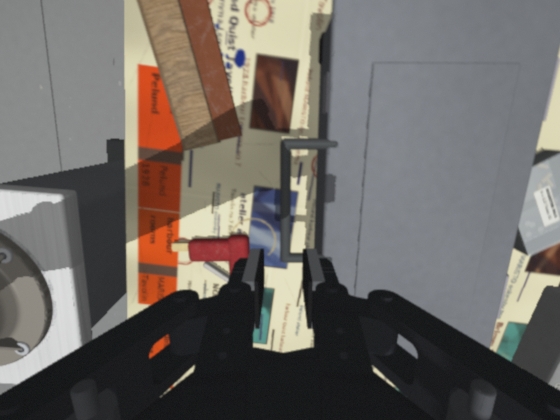

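```bash
python3 - <<'E'
from h import *
z=np.load('pics/w1.npz');o=dict(eef_pos=z['pos'],tool_rot=z['rot']);p=z['p'];d=z['d']
for r in (170,200,225,235):
    print(r,p[r,272:300].mean(1).astype(int), d[r,280:292:2].round(3))
W=plane('wrist',[[286,142],[286,200],[286,258],[286,262]],.105,o)
print([tochest(w).round(4) for w in W]); print([tochest(x).round(4) for x in dep('wrist',[[286,170],[286,200],[286,225]],d,o)])
E
```

```text
170 [122 122 121 122 122 122 121 107  79  53  47  48  49  52  52  50  48  49
  73 102 119 123 123 123 123 117  94  68] [0.374 0.265 0.263 0.264 0.263 0.265]
200 [ 82  78  63  51  49  50  50  48  45  44  47  48  49  51  49  49  47  49
  59  73  82  83  83  88 116 154 190 206] [0.276 0.    0.271 0.274 0.272 0.275]
225 [ 74  71  67  66  62  62  61  58  58  62  71  77  81  83  81  78  74  66
  62  69  97 142 184 204 208 209 210 211] [0.283 0.279 0.279 0.278 0.279 0.283]
235 [135 142 146 144 136 130 128 115  89  70  71  77  81  82  81  77  73  74
  98 134 170 200 209 210 211 212 211 212] [0.285 0.281 0.28  0.282 0.281 0.285]
[array([-0.1271,  0.0583,  0.105 ]), array([-0.1268,  0.0053,  0.105 ]), array([-0.1265, -0.0539,  0.105 ]), array([-0.1265, -0.0582,  0.105 ])]
[array([-0.127 ,  0.0342,  0.1104]), array([-0.1269,  0.0061,  0.108 ]), array([-0.1268, -0.0177,  0.1099])]
```

Request:
step_arm([
  [0.8,0.05,0,0,0,0],
  [0.8,0,0,0,0,0],
  [0.7,0,0,0,0,0],
  [0.6,0,0,0,0,0],
  [0.4,0,0,0,0,0],
  [0.25,0,0,0,0,0],
  [0,0,0,0,0,0],
])

```text
t: 2.17
eef_pos: [0.4371, 0.1969, 0.089]
tool_rot: [0.52, 0.478, 0.521, -0.479]
contact_force: [-0.3, 0.5, 1.0]
gripper_width: 0.234
```

Request:
step_arm([
  [0,0,0,0,0,0],
  [0,0,0,0,0,0],
  [0,0,0,0,0,0],
  [0,0,0,0,0,0],
], fingers=1, force=30)

```text
t: 2.68
eef_pos: [0.4366, 0.1972, 0.0897]
tool_rot: [0.521, 0.478, 0.521, -0.479]
contact_force: [-5.2, -1.7, 5.8]
gripper_width: 0.101
```

```bash
python3 - <<'E'
from h import *
st()
# arc plan from theta 0..1.62 : tool frame (x down, y chest x)
th=np.linspace(0,1.62,33); 
r=.22; a0=np.arctan2(.005,.22)
p=np.c_[-r*np.cos(th+a0), r*np.sin(th+a0)]
d=np.diff(p,axis=0)/.04
print(np.c_[-d[:,1],d[:,0]].round(2).tolist())
E
```

```text
t 2.67 pos [0.4366 0.1972 0.0897] chest [-1.274e-01 -1.000e-04  8.970e-02] F [-5.2 -1.7  5.8] w 0.101 q [-0.45  0.36 -0.12  2.13  0.07  0.65 -0.54]
[[-0.     0.996  0.084]
 [-0.     0.084 -0.996]
 [-1.    -0.001  0.   ]]
[[-0.28, 0.01], [-0.28, 0.03], [-0.28, 0.04], [-0.27, 0.06], [-0.27, 0.07], [-0.27, 0.08], [-0.26, 0.1], [-0.26, 0.11], [-0.25, 0.12], [-0.24, 0.13], [-0.24, 0.15], [-0.23, 0.16], [-0.22, 0.17], [-0.21, 0.18], [-0.2, 0.19], [-0.19, 0.2], [-0.18, 0.21], [-0.17, 0.22], [-0.16, 0.23], [-0.15, 0.24], [-0.14, 0.24], [-0.12, 0.25], [-0.11, 0.26], [-0.1, 0.26], [-0.08, 0.27], [-0.07, 0.27], [-0.06, 0.27], [-0.04, 0.28], [-0.03, 0.28], [-0.02, 0.28], [-0.0, 0.28], [0.01, 0.28]]
```

Request:
step_arm([
  [-0.28,0.01,0,0,0,0],
  [-0.28,0.03,0,0,0,0],
  [-0.28,0.04,0,0,0,0],
  [-0.27,0.06,0,0,0,0],
  [-0.27,0.07,0,0,0,0],
  [-0.27,0.08,0,0,0,0],
  [-0.26,0.1,0,0,0,0],
  [-0.26,0.11,0,0,0,0],
])

```text
t: 3.68
eef_pos: [0.4559, 0.1987, 0.1768]
tool_rot: [0.52, 0.478, 0.521, -0.479]
contact_force: [-6.6, 0.7, 0.0]
gripper_width: 0.098
```

Request:
step_arm([
  [-0.25,0.12,0,0,0,0],
  [-0.24,0.13,0,0,0,0],
  [-0.24,0.15,0,0,0,0],
  [-0.23,0.16,0,0,0,0],
  [-0.22,0.17,0,0,0,0],
  [-0.21,0.18,0,0,0,0],
  [-0.2,0.19,0,0,0,0],
  [-0.19,0.2,0,0,0,0],
])

```text
t: 4.68
eef_pos: [0.5066, 0.2029, 0.2494]
tool_rot: [0.52, 0.477, 0.521, -0.48]
contact_force: [-13.8, -3.2, 14.3]
gripper_width: 0.1
```

```bash
python3 - <<'E'
from h import *
st(); snap('side','sd2')
E
```

```text
t 4.67 pos [0.5066 0.2029 0.2494] chest [-0.0571 -0.0003  0.2494] F [-13.8  -3.2  14.3] w 0.1 q [-0.41  0.25 -0.1   1.84  0.03  1.06 -0.44]
[[-0.004  0.996  0.084]
 [-0.001  0.084 -0.996]
 [-1.    -0.004  0.001]]
```

View pics/sd2.png

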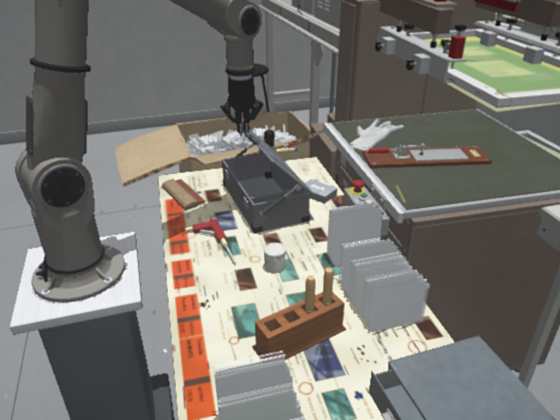

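Request:
step_arm([
  [-0.23,0.17,0,0,0,0],
  [-0.19,0.2,0,0,0,0],
  [-0.17,0.22,0,0,0,0],
  [-0.15,0.23,0,0,0,0],
  [-0.14,0.24,0,0,0,0],
  [-0.12,0.25,0,0,0,0],
  [-0.11,0.26,0,0,0,0],
  [-0.1,0.26,0,0,0,0],
])

```text
t: 5.72
eef_pos: [0.5828, 0.2092, 0.2962]
tool_rot: [0.521, 0.479, 0.52, -0.478]
contact_force: [-2.1, -1.1, 3.6]
gripper_width: 0.1
```

Request:
step_arm([
  [-0.09,0.27,0,0,0,0],
  [-0.07,0.27,0,0,0,0],
  [-0.06,0.27,0,0,0,0],
  [-0.04,0.28,0,0,0,0],
  [-0.03,0.28,0,0,0,0],
  [-0.02,0.28,0,0,0,0],
  [0,0.28,0,0,0,0],
  [0.01,0.28,0,0,0,0],
])

```text
t: 6.72
eef_pos: [0.6675, 0.2163, 0.3079]
tool_rot: [0.519, 0.476, 0.522, -0.481]
contact_force: [-32.2, -10.5, 20.4]
gripper_width: 0.097
```

```bash
python3 - <<'E'
from h import *
st(); snap('side','sd3');snap('wrist','w3')
E
```

```text
t 6.72 pos [0.6675 0.2163 0.3079] chest [ 0.1043 -0.0004  0.3079] F [-32.2 -10.5  20.4] w 0.097 q [-0.36  0.48 -0.06  1.38  0.03  1.29 -0.34]
[[-0.007  0.996  0.084]
 [-0.002  0.084 -0.996]
 [-1.    -0.008  0.001]]
```

View pics/sd3.png

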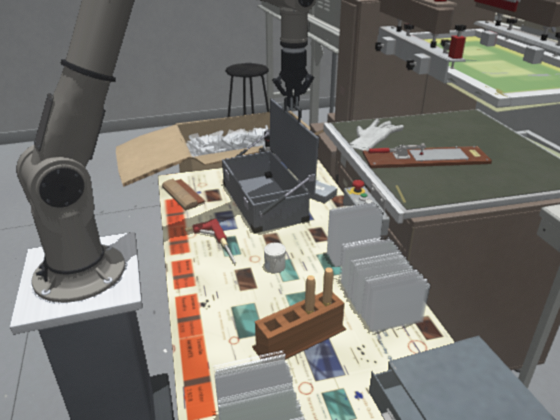

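At the stop (pushing). I back off slightly and release.

Request:
step_arm([
  [-0.1,-0.2,0,0,0,0],
  [0,0,0,0,0,0],
  [0,0,0,0,0,0],
])

```text
t: 7.2
eef_pos: [0.6608, 0.2157, 0.3086]
tool_rot: [0.52, 0.477, 0.521, -0.48]
contact_force: [0.8, -2.1, -21.9]
gripper_width: 0.101
```

Request:
step_arm([
  [0,0,0,0,0,0],
  [0,0,0,0,0,0],
  [0,0,0,0,0,0],
  [-0.8,0,0,0,0,0],
  [-1,0,0,0,0,0],
  [-0.5,-0.5,0.5,0,0,0],
], fingers=0.2)

```text
t: 7.95
eef_pos: [0.6443, 0.1968, 0.4069]
tool_rot: [0.522, 0.48, 0.521, -0.476]
contact_force: [-0.6, 0.1, 0.0]
gripper_width: 0.401
```

```bash
python3 - <<'E'
from h import *
st(); snap('side','sd4');snap('wrist','w4');snap('scene','s4')
E
```

```text
t 7.95 pos [0.6443 0.1968 0.4069] chest [ 0.0796 -0.0179  0.4069] F [-0.6  0.1  0. ] w 0.401 q [-0.35  0.38 -0.05  1.31  0.02  1.45 -0.32]
[[ 0.004  0.996  0.087]
 [ 0.003  0.087 -0.996]
 [-1.     0.005 -0.003]]
```

View pics/sd4.png

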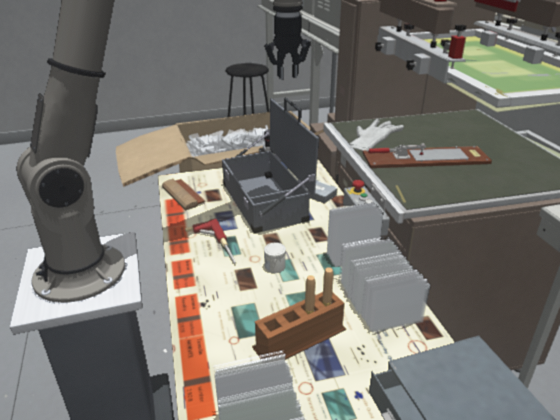

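View pics/s4.png

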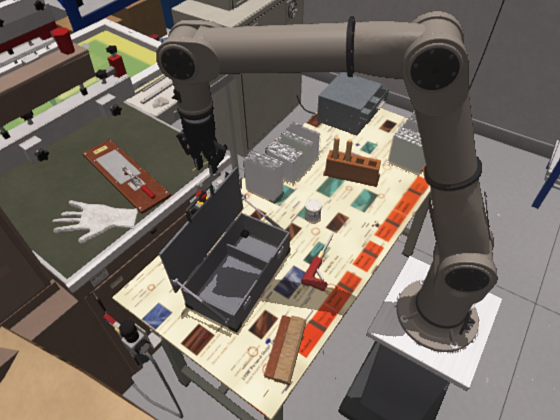

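```bash
python3 - <<'E'
from h import *
for n,f in [('scene','s4'),('side','sd4'),('wrist','w4')]:
    z=np.load(f'pics/{f}.npz'); d=z['d']; v,u=np.mgrid[0:420,0:560]; o=dict(eef_pos=z['pos'],tool_rot=z['rot'])
    X=dep(n,np.c_[u.ravel(),v.ravel()],d,o); X=X[d.ravel()>0]; Q=np.array((X-CC)@np.c_[EX,EY,[0,0,1]])
    m=(abs(Q[:,0])<.1)&(abs(Q[:,1])<.19); Q=Q[m]
    t=Q[(Q[:,2]>.094)&(Q[:,2]<.104)]
    fr=t[(t[:,0]<-.07)&(abs(t[:,1])<.14)]; L=t[(t[:,1]>.14)&(abs(t[:,0])<.06)]; Rr=t[(t[:,1]<-.14)&(abs(t[:,0])<.06)]
    for nm,g,k in (('front',fr,0),('left',L,1),('right',Rr,1)): 
        if len(g)>8: print(n,nm,len(g),np.percentile(g[:,k],[2,50,98]).round(4), np.polyfit(g[:,1-k],g[:,k],1).round(4))
    g=Q[(abs(Q[:,2]-.06)<.003)&(abs(Q[:,0])<.06)&(abs(Q[:,1]+.057)<.02)]
    if len(g)>5: print(n,'cross',len(g),np.percentile(g[:,1],[5,50,95]).round(4))
E
```

```text
scene front 200 [-0.0892 -0.0862 -0.0822] [ 0.0027 -0.0861]
scene left 104 [0.161  0.1656 0.1825] [-0.0694  0.1674]
scene right 104 [-0.1763 -0.1599 -0.1548] [ 0.0549 -0.1615]
scene cross 57 [-0.058  -0.055  -0.0512]
side front 109 [-0.0885 -0.0858 -0.0812] [ 0.0043 -0.0853]
side left 86 [0.1547 0.1623 0.1775] [-0.0433  0.1637]
side right 112 [-0.1816 -0.164  -0.1581] [ 0.0486 -0.1664]
side cross 57 [-0.063  -0.0575 -0.0521]
wrist front 923 [-0.0875 -0.0835 -0.0814] [ 0.0023 -0.0839]
wrist left 631 [0.1604 0.1633 0.1799] [-0.0449  0.1648]
wrist right 251 [-0.1742 -0.1592 -0.1566] [ 0.0283 -0.1604]
wrist cross 279 [-0.0577 -0.0552 -0.0524]
```

```bash
sed -i 's/CC=np.array(\[.5635,.208,0\])/CC=np.array([.5635+.0019,.208+.0012,0])/' h.py; sed -i 's/PSI=.084/PSI=.082/' h.py; python3 - <<'E'
from h import *
delta([.506,-.387,.25],toolR([0,0,-1],[.247,-.97,0]))
E
```

```text
shift [ 3.878 -4.663 14.193] turn [ 0.2235 -0.0008 -0.0005] | deg [80.5 -0.3 -0.2]
```

Request:
step_arm([
  [0,0,0,0.028,0,0],
  [0,0,0,0.028,0,0],
  [0,0,0,0.028,0,0],
  [0,0,0,0.028,0,0],
  [0,0,0,0.028,0,0],
  [0,0,0,0.028,0,0],
  [0,0,0,0.028,0,0],
  [0,0,0,0.028,0,0],
], fingers=-0.2)

```text
t: 9.1
eef_pos: [0.6435, 0.1956, 0.4027]
tool_rot: [-0.086, -0.702, -0.086, 0.702]
contact_force: [-0.5, 0.1, 0.3]
gripper_width: 0.6
```

```bash
python3 - <<'E'
from h import *
st();delta([.506,-.387,.25],toolR([0,0,-1],[.247,-.97,0]))
E
```

```text
t 9.1 pos [0.6435 0.1956 0.4027] chest [ 0.0767 -0.0199  0.4027] F [-0.5  0.1  0.3] w 0.6 q [-0.52  0.38  0.19  1.33 -0.07  1.44 -1.66]
[[-0.001  0.24  -0.971]
 [ 0.    -0.971 -0.24 ]
 [-1.    -0.     0.001]]
shift [ 3.819 13.313  6.836] turn [-0.001   0.0001  0.0001] | deg [-0.4  0.1  0. ]
```

Request:
step_arm([
  [0.1,0.83,0.43,0,0,0],
  [0.1,0.83,0.43,0,0,0],
  [0.2,0.83,0.43,0,0,0],
  [0.2,0.83,0.43,0,0,0],
  [0.2,0.83,0.43,0,0,0],
  [0.2,0.83,0.43,0,0,0],
  [0.2,0.83,0.43,0,0,0],
  [0.2,0.83,0.43,0,0,0],
])

```text
t: 10.1
eef_pos: [0.5752, -0.0969, 0.3468]
tool_rot: [-0.088, -0.702, -0.088, 0.702]
contact_force: [0.9, 0.1, -0.7]
gripper_width: 0.597
```

Request:
step_arm([
  [0.3,0.83,0.43,0,0,0],
  [0.3,0.83,0.43,0,0,0],
  [0.3,0.83,0.43,0,0,0],
  [0.3,0.83,0.43,0,0,0],
  [0.3,0.83,0.43,0,0,0],
  [0.3,0.83,0.42,0,0,0],
  [0.3,0.83,0.42,0,0,0],
  [0,0.83,0.4,0,0,0],
])

```text
t: 11.1
eef_pos: [0.5088, -0.3874, 0.2617]
tool_rot: [-0.087, -0.701, -0.088, 0.702]
contact_force: [-0.3, 0.1, -0.7]
gripper_width: 0.597
```

```bash
python3 - <<'E'
from h import *
st();snap('wrist','w5');snap('side','sd5');delta([.506,-.387,.25],toolR([0,0,-1],[.247,-.97,0]))
E
```

```text
t 11.1 pos [ 0.5088 -0.3874  0.2617] chest [-0.1053 -0.5899  0.2617] F [-0.3  0.1 -0.7] w 0.597 q [ 0.25  0.41  0.42  1.63 -0.18  1.14 -0.61]
[[-0.002  0.246 -0.969]
 [ 0.002 -0.969 -0.246]
 [-1.    -0.002  0.002]]
shift [ 0.319 -0.12  -0.011] turn [-0.0012  0.0004 -0.0003] | deg [-0.4  0.1 -0.1]
```

View pics/w5.png

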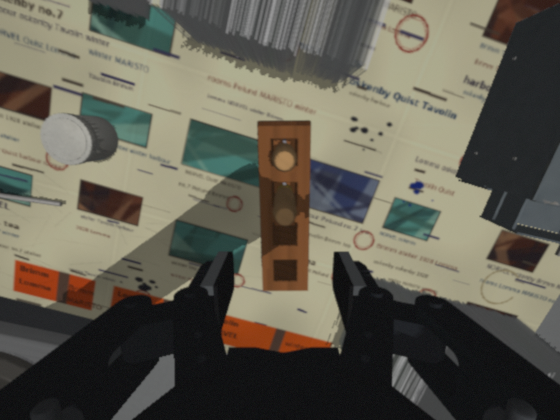

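View pics/sd5.png

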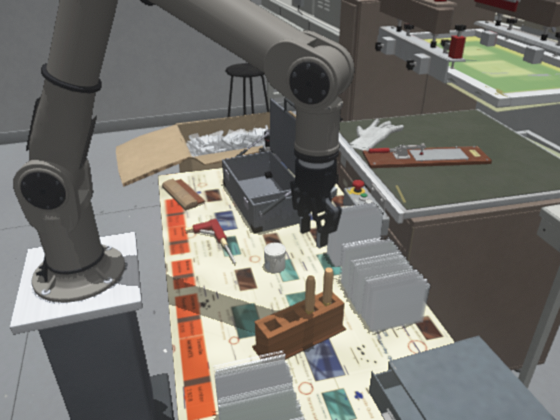

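```bash
python3 - <<'E'
from h import *
z=np.load('pics/w5.npz');o=dict(eef_pos=z['pos'],tool_rot=z['rot'])
print(proj('side',[o['eef_pos'],[.506,-.387,.167]]), plane('wrist',[[285,158],[285,205]],.167,o).round(4))
print(dep('wrist',[[285,158],[285,205],[285,280]],z['d'],o).round(4))
E
```

```text
[[313.01102273 238.57265812]
 [310.23720596 276.05163183]] [[ 0.5543 -0.377   0.167 ]
 [ 0.5169 -0.3866  0.167 ]]
[[ 0.5541 -0.3771  0.1649]
 [ 0.5154 -0.387   0.1611]
 [ 0.4028 -0.4163  0.0802]]
```

```bash
python3 - <<'E'
import cv2
a=cv2.imread('pics/w5.png');cv2.imwrite('pics/z5.png',cv2.resize(a[110:300,230:340],None,fx=3.1,fy=3.1,interpolation=2))
E
```

```text
(no output)
```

View pics/z5.png

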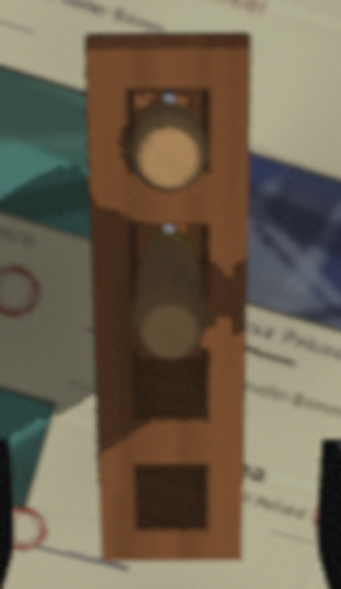

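```bash
python3 - <<'E'
from h import *
z=np.load('pics/w5.npz');o=dict(eef_pos=z['pos'],tool_rot=z['rot'])
print(plane('wrist',[[284.2,160.6],[284.8,216.5]],.167,o).round(4))
delta([.5065,-.387,.125])
E
```

```text
[[ 0.5522 -0.3769  0.167 ]
 [ 0.5071 -0.3889  0.167 ]]
shift [ 3.444 -0.122 -0.031] turn [0. 0. 0.] | deg [0. 0. 0.]
```

Request:
step_arm([
  [0.6,-0.1,0,0,0,0],
  [0.6,0,0,0,0,0],
  [0.6,0,0,0,0,0],
  [0.6,0,0,0,0,0],
  [0.5,0,0,0,0,0],
  [0.35,0,0,0,0,0],
  [0.15,0,0,0,0,0],
  [0,0,0,0,0,0],
])

```text
t: 12.2
eef_pos: [0.508, -0.3836, 0.1277]
tool_rot: [0.087, 0.702, 0.087, -0.702]
contact_force: [0.1, -0.1, 0.8]
gripper_width: 0.597
```

```bash
python3 - <<'E'
from h import *
st()
delta([.5067,-.388,.125])
E
```

```text
t 12.2 pos [ 0.508  -0.3836  0.1277] chest [-0.1058 -0.5861  0.1277] F [ 0.1 -0.1  0.8] w 0.597 q [ 0.28  0.55  0.37  1.76 -0.25  0.88 -0.56]
[[ 0.     0.245 -0.97 ]
 [-0.    -0.97  -0.245]
 [-1.     0.    -0.   ]]
shift [0.067 0.099 0.058] turn [0. 0. 0.] | deg [0. 0. 0.]
```

Request:
step_arm([
  [0.07,0.1,0.05,0,0,0],
  [0,0,0,0,0,0],
])

```text
t: 12.45
eef_pos: [0.5068, -0.3887, 0.1253]
tool_rot: [0.087, 0.702, 0.087, -0.702]
contact_force: [-1.1, 0.6, 0.1]
gripper_width: 0.601
```

Request:
step_arm([
  [0,0,0,0,0,0],
  [0,0,0,0,0,0],
  [0,0,0,0,0,0],
  [0,0,0,0,0,0],
  [0,0,0,0,0,0],
], fingers=1, force=60)

```text
t: 13.08
eef_pos: [0.5072, -0.388, 0.1253]
tool_rot: [0.087, 0.702, 0.087, -0.701]
contact_force: [0.6, 1.5, 4.8]
gripper_width: 0.242
```

Request:
step_arm([
  [-0.25,0,0,0,0,0],
  [-0.4,0,0,0,0,0],
  [-0.5,0,0,0,0,0],
  [-0.6,0,0,0,0,0],
  [-0.6,0,0,0,0,0],
  [-0.6,0,0,0,0,0],
  [-0.6,0,0,0,0,0],
  [-0.6,0,0,0,0,0],
])

```text
t: 14.08
eef_pos: [0.5068, -0.388, 0.2932]
tool_rot: [0.087, 0.702, 0.087, -0.701]
contact_force: [0.4, -0.1, -2.4]
gripper_width: 0.24
```

```bash
python3 - <<'E'
from h import *
st(); snap('side','sd6');snap('scene','s6');snap('wrist','w6')
E
```

```text
t 14.07 pos [ 0.5068 -0.388   0.2932] chest [-0.1073 -0.5904  0.2932] F [ 0.4 -0.1 -2.4] w 0.24 q [ 0.24  0.38  0.43  1.6  -0.17  1.19 -0.62]
[[ 0.001  0.245 -0.97 ]
 [-0.001 -0.97  -0.245]
 [-1.     0.001 -0.001]]
```

View pics/sd6.png

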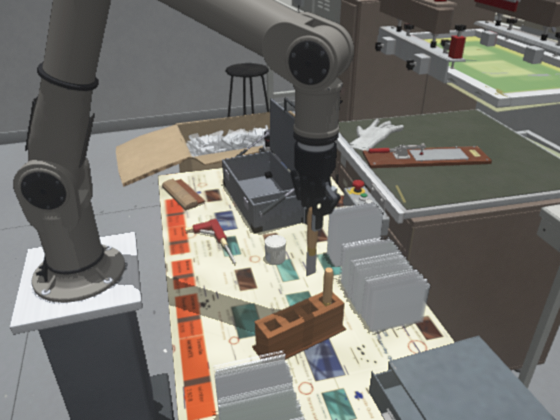

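View pics/w6.png

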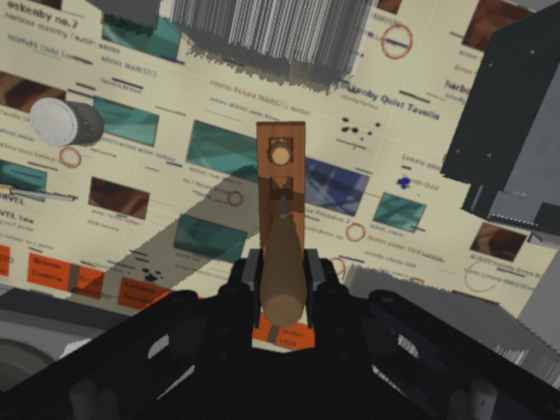

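Request:
step_arm([
  [-0.2,0,0,-0.028,0,0],
  [-0.2,0,0,-0.028,0,0],
  [-0.2,0,0,-0.028,0,0],
  [-0.2,0,0,-0.028,0,0],
  [0,0,0,-0.028,0,0],
  [0,0,0,-0.028,0,0],
  [0,0,0,-0.028,0,0],
  [0,0,0,-0.028,0,0],
])

```text
t: 15.22
eef_pos: [0.5063, -0.3875, 0.3216]
tool_rot: [0.521, 0.477, 0.523, -0.477]
contact_force: [0.2, -0.1, -1.5]
gripper_width: 0.246
```

```bash
cat >> h.py <<'E'
def lay(cx,cy=.145,cz=.012,t=55,L=.119,up=0.0):
    t=np.radians(t); xd=EY*np.sin(t)-np.array([0,0,np.cos(t)]); p=chest(cx,cy,cz)-L*xd+np.array([0,0,up]); return p,toolR(xd,EX)
E
python3 - <<'E'
from h import *
st(); p,Rm=lay(-.03,up=.12); print(p,tochest(p)); delta(p,Rm)
p2=p.copy(); delta(p2,toolR([0,0,-1],EX))
E
```

```text
t 15.22 pos [ 0.5063 -0.3875  0.3216] chest [-0.1078 -0.5899  0.3216] F [ 0.2 -0.1 -1.5] w 0.246 q [ 0.43  0.35  0.16  1.55 -0.06  1.25  0.7 ]
[[-0.002  0.996  0.09 ]
 [ 0.001  0.09  -0.996]
 [-1.    -0.002 -0.001]]
[0.53160845 0.25410399 0.2002556 ] [-0.03        0.04752091  0.2002556 ]
shift [  3.051   2.076 -15.915] turn [0.001  0.1526 0.0009] | deg [ 0.4 54.9  0.3]
shift [  3.051   2.076 -15.915] turn [ 0.0013 -0.0002  0.0003] | deg [ 0.5 -0.1  0.1]
```

Request:
step_arm([
  [0,0.13,-0.99,0,0,0],
  [0,0.13,-0.99,0,0,0],
  [0,0.13,-0.99,0,0,0],
  [0,0.13,-0.99,0,0,0],
  [0,0.13,-0.99,0,0,0],
  [0,0.13,-0.99,0,0,0],
  [0,0.13,-0.99,0,0,0],
  [0,0.13,-0.99,0,0,0],
])

```text
t: 16.23
eef_pos: [0.5209, -0.0674, 0.322]
tool_rot: [0.52, 0.478, 0.521, -0.479]
contact_force: [-0.7, -0.2, -1.3]
gripper_width: 0.242
```

Request:
step_arm([
  [0,0.13,-0.99,0,0,0],
  [0,0.13,-0.99,0,0,0],
  [0,0.13,-0.99,0,0,0],
  [0,0.13,-0.99,0,0,0],
  [0,0.13,-0.99,0,0,0],
  [0,0.13,-0.99,0,0,0],
  [0,0.13,-0.99,0,0,0],
  [0,0.13,-0.99,0,0,0],
])

```text
t: 17.23
eef_pos: [0.536, 0.2513, 0.3218]
tool_rot: [0.52, 0.478, 0.521, -0.479]
contact_force: [0.2, 0.1, -1.4]
gripper_width: 0.241
```

Request:
step_arm([
  [0,0,0,0.001,0.022,0],
  [0,0,0,0,0.022,0],
  [0,0,0,0,0.022,0],
  [0,0,0,0,0.022,0],
  [0,0,0,0,0.022,0],
  [0,0,0,0,0.022,0],
  [0,0,0,0,0.02,0],
  [0,0,0,0,0,0],
])

```text
t: 18.23
eef_pos: [0.5363, 0.2478, 0.3197]
tool_rot: [0.221, 0.648, 0.699, -0.209]
contact_force: [-0.1, 0.4, -1.6]
gripper_width: 0.239
```

```bash
python3 - <<'E'
from h import *
st(); p,Rm=lay(-.03,up=.05); delta(p,Rm); snap('scene','s7'); snap('side','sd7')
E
```

```text
t 18.23 pos [0.5363 0.2478 0.3197] chest [-0.0259  0.0409  0.3197] F [-0.1  0.4 -1.6] w 0.239 q [ 0.2   0.36 -0.35  1.87 -0.96  1.12  0.48]
[[-0.064  0.997  0.037]
 [ 0.813  0.074 -0.578]
 [-0.579 -0.006 -0.815]]
shift [ 2.877 -0.075  3.766] turn [-0.0016  0.0011 -0.0005] | deg [-0.6  0.4 -0.2]
```

View pics/s7.png

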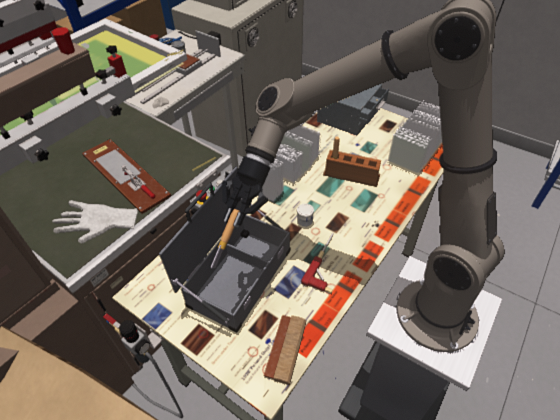

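View pics/sd7.png

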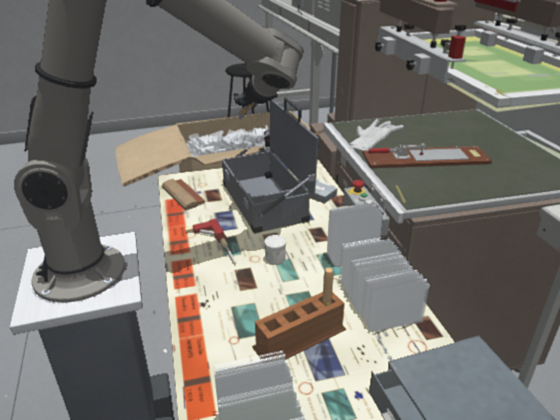

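Request:
step_arm([
  [0.36,-0.02,0.47,0,0,0],
  [0.36,-0.02,0.47,0,0,0],
  [0.36,-0.02,0.47,0,0,0],
  [0.36,-0.02,0.47,0,0,0],
  [0.36,0,0.47,0,0,0],
  [0.36,0,0.47,0,0,0],
  [0.36,0,0.47,0,0,0],
  [0.36,0,0.47,0,0,0],
])

```text
t: 19.32
eef_pos: [0.5333, 0.2589, 0.134]
tool_rot: [0.224, 0.646, 0.7, -0.205]
contact_force: [-0.6, -0.5, -1.2]
gripper_width: 0.242
```

```bash
python3 - <<'E'
from h import *
st(); p,Rm=lay(-.03,up=.0); delta(p,Rm); snap('scene','s8'); snap('wrist','w8')
E
```

```text
t 19.32 pos [0.5333 0.2589 0.134 ] chest [-0.0279  0.0521  0.134 ] F [-0.6 -0.5 -1.2] w 0.242 q [ 0.2   0.64 -0.38  1.98 -1.06  0.87  0.82]
[[-0.064  0.997  0.049]
 [ 0.813  0.08  -0.577]
 [-0.579  0.003 -0.815]]
shift [ 0.684 -0.055  1.162] turn [ 0.0002  0.0011 -0.0004] | deg [ 0.1  0.4 -0.2]
```

View pics/w8.png

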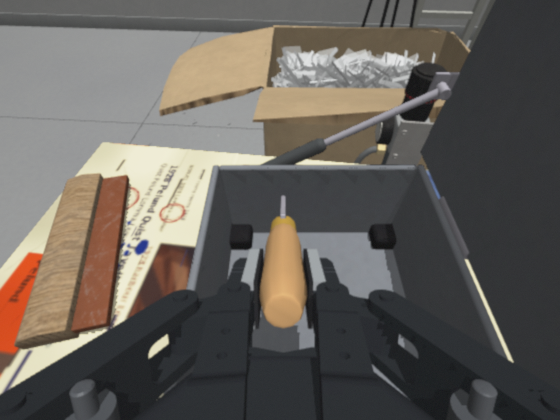

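View pics/s8.png

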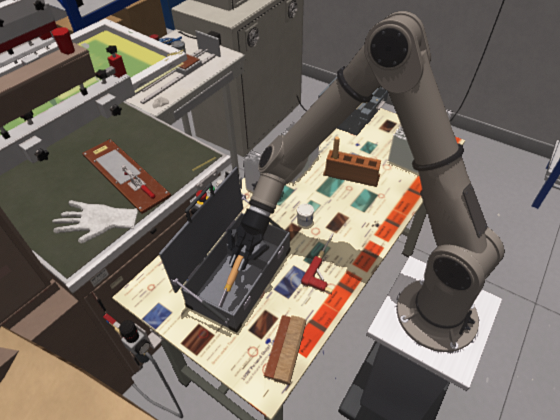

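Request:
step_arm([
  [0.17,-0.05,0.29,0,0,0],
  [0.17,0,0.29,0,0,0],
  [0.17,0,0.29,0,0,0],
  [0.13,0,0.22,0,0,0],
  [0,0,0,0,0,0],
])

```text
t: 20.05
eef_pos: [0.5311, 0.2535, 0.0834]
tool_rot: [0.221, 0.647, 0.7, -0.205]
contact_force: [-0.2, 1.1, 1.0]
gripper_width: 0.241
```

```bash
python3 - <<'E'
from h import *
st(); snap('wrist','w9');snap('side','sd9')
E
```

```text
t 20.05 pos [0.5311 0.2535 0.0834] chest [-0.0305  0.0469  0.0834] F [-0.2  1.1  1. ] w 0.241 q [ 0.21  0.74 -0.39  1.98 -1.09  0.82  0.91]
[[-0.064  0.997  0.044]
 [ 0.815  0.078 -0.574]
 [-0.576 -0.001 -0.818]]
```

View pics/w9.png

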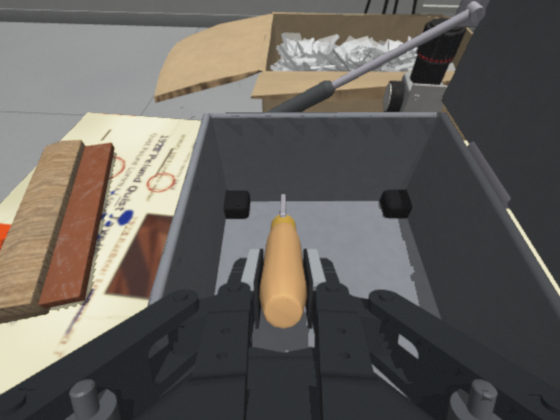

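View pics/sd9.png

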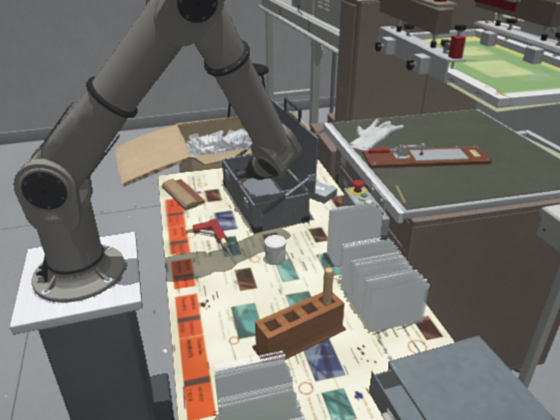

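Request:
step_arm([
  [0.06,0,0.08,0,0,0],
  [0.04,0,0.06,0,0,0],
  [0,0,0,0,0,0],
])

```text
t: 20.52
eef_pos: [0.5322, 0.2527, 0.0774]
tool_rot: [0.222, 0.648, 0.699, -0.205]
contact_force: [1.5, -3.3, 5.7]
gripper_width: 0.24
```

Request:
step_arm([
  [0,0,0,0,0,0],
  [0,0,0,0,0,0],
  [0,0,0,0,0,0],
  [0,0,0,0,0,0],
], fingers=0.1)

```text
t: 21.02
eef_pos: [0.5314, 0.2529, 0.0763]
tool_rot: [0.223, 0.647, 0.699, -0.206]
contact_force: [2.9, -0.1, 0.9]
gripper_width: 0.45
```

```bash
python3 - <<'E'
from h import *
st(); snap('wrist','w10');
E
```

```text
t 21.02 pos [0.5314 0.2529 0.0763] chest [-0.0303  0.0463  0.0763] F [ 2.9 -0.1  0.9] w 0.45 q [ 0.21  0.75 -0.39  1.98 -1.09  0.81  0.92]
[[-0.063  0.997  0.045]
 [ 0.814  0.077 -0.576]
 [-0.578  0.    -0.816]]
```

View pics/w10.png

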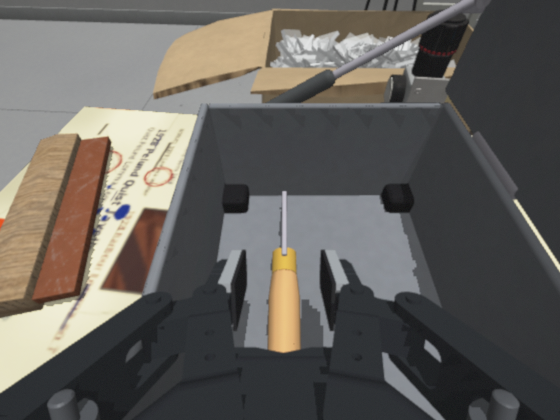

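Request:
step_arm([
  [-0.3,0,-0.4,0,0,0],
  [-0.4,0,-0.57,0,0,0],
  [-0.5,0,-0.7,0,0,0],
  [-0.5,0,-0.7,0,0,0],
  [-0.5,0,-0.7,0,0,0],
  [-0.5,0,-0.7,0,0,0],
  [-0.3,0,-0.4,0,0,0],
  [0,0,0,0,0,0],
], fingers=-0.2)

```text
t: 22.08
eef_pos: [0.5314, 0.2514, 0.2824]
tool_rot: [0.223, 0.647, 0.699, -0.205]
contact_force: [-0.1, 0.5, 0.2]
gripper_width: 0.6
```

Request:
step_arm([
  [0,0,0,0,-0.022,0],
  [0,0,0,0,-0.022,0],
  [0,0,0,0,-0.022,0],
  [0,0,0,0,-0.022,0],
  [0,0,0,0,-0.022,0],
  [0,0,0,0,-0.022,0],
  [0,0,0,0,-0.02,0],
  [0,0,0,0,0,0],
])

```text
t: 23.08
eef_pos: [0.5295, 0.2544, 0.2798]
tool_rot: [0.52, 0.478, 0.522, -0.479]
contact_force: [0.2, -0.1, -1.2]
gripper_width: 0.598
```

```bash
python3 - <<'E'
from h import *
st(); snap('scene','s11');delta([.551,-.3762,.29],toolR([0,0,-1],[.247,-.97,0]))
E
```

```text
t 23.07 pos [0.5295 0.2544 0.2798] chest [-0.0321  0.048   0.2798] F [ 0.2 -0.1 -1.2] w 0.598 q [-0.42  0.3  -0.17  1.7   0.05  1.15 -0.52]
[[-0.004  0.996  0.084]
 [ 0.     0.084 -0.996]
 [-1.    -0.004 -0.001]]
shift [-0.267 -0.758 15.702] turn [0.2232 0.0003 0.0006] | deg [80.4  0.1  0.2]
```

View pics/s11.png

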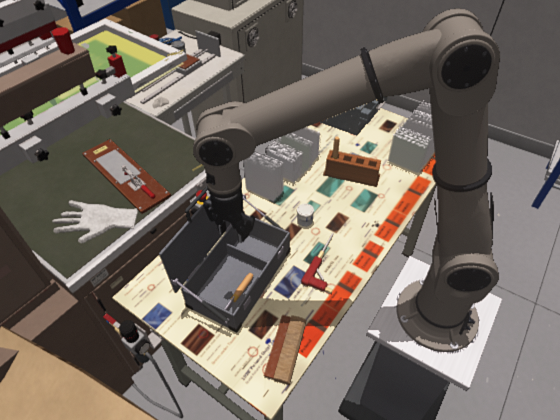

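Request:
step_arm([
  [-0.15,-0.05,0.98,0,0,0],
  [-0.15,-0.05,0.98,0,0,0],
  [0,-0.05,0.98,0,0,0],
  [0,-0.05,0.98,0,0,0],
  [0,-0.05,0.98,0,0,0],
  [0,-0.05,0.98,0,0,0],
  [0,-0.05,0.98,0,0,0],
  [0,-0.05,0.98,0,0,0],
])

```text
t: 24.12
eef_pos: [0.5386, -0.0659, 0.2928]
tool_rot: [0.518, 0.481, 0.519, -0.481]
contact_force: [0.0, -0.2, -0.4]
gripper_width: 0.602
```

Request:
step_arm([
  [0,-0.05,0.98,0,0,0],
  [0,-0.05,0.98,0,0,0],
  [0,-0.05,0.98,0,0,0],
  [0,-0.05,0.98,0,0,0],
  [0,-0.05,0.98,0,0,0],
  [0,-0.05,0.98,0,0,0],
  [0,-0.05,0.98,0,0,0],
  [0,-0.05,0.98,0,0,0],
])

```text
t: 25.12
eef_pos: [0.5461, -0.3795, 0.2927]
tool_rot: [0.518, 0.481, 0.519, -0.48]
contact_force: [-0.6, 0.5, 1.0]
gripper_width: 0.601
```

Request:
step_arm([
  [0,0,0,0.028,0,0],
  [0,0,0,0.028,0,0],
  [0,0,0,0.028,0,0],
  [0,0,0,0.028,0,0],
  [0,0,0,0.028,0,0],
  [0,0,0,0.028,0,0],
  [0,0,0,0.028,0,0],
  [0,0,0,0.027,0,0],
])

```text
t: 26.12
eef_pos: [0.5461, -0.3783, 0.2927]
tool_rot: [0.084, 0.702, 0.085, -0.702]
contact_force: [0.0, -0.1, -0.6]
gripper_width: 0.601
```

```bash
python3 - <<'E'
from h import *
p,d,o=snap('wrist','w12'); st();delta([.5515,-.3764,.125],toolR([0,0,-1],[.247,-.97,0]))
a=cv2.imread('pics/w12.png');cv2.imwrite('pics/z12.png',cv2.resize(a[150:350,210:360],None,fx=3,fy=3,interpolation=2))
E
```

```text
t 26.18 pos [ 0.5462 -0.3782  0.2927] chest [-0.0672 -0.5838  0.2927] F [1.2 0.1 0.6] w 0.6 q [ 0.19  0.44  0.46  1.53 -0.2   1.22 -0.66]
[[-0.     0.23  -0.973]
 [ 0.002 -0.973 -0.23 ]
 [-1.    -0.002 -0.   ]]
shift [ 4.192 -0.006 -0.138] turn [-0.0027 -0.      0.0003] | deg [-1.  -0.   0.1]
```

View pics/z12.png

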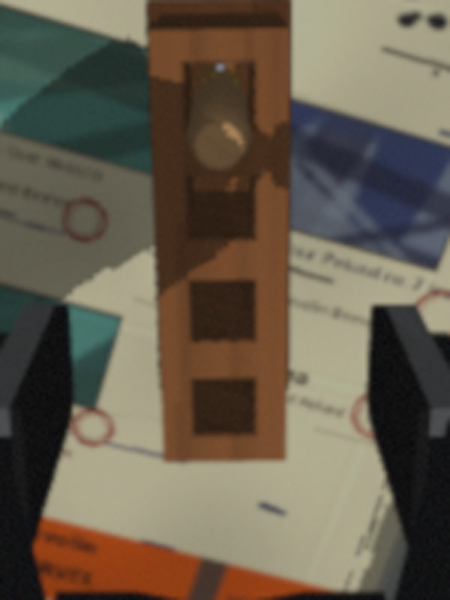

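Request:
step_arm([
  [0.6,0,-0.14,-0.003,0,0],
  [0.6,0,0,0,0,0],
  [0.6,0,0,0,0,0],
  [0.6,0,0,0,0,0],
  [0.6,0,0,0,0,0],
  [0.6,0,0,0,0,0],
  [0.4,0,0,0,0,0],
  [0.19,0,0,0,0,0],
])

```text
t: 27.18
eef_pos: [0.5524, -0.3757, 0.1251]
tool_rot: [-0.093, -0.7, -0.094, 0.701]
contact_force: [-0.2, -0.1, -0.0]
gripper_width: 0.6
```

Request:
step_arm([
  [0,0,0,0,0,0],
  [0,0,0,0,0,0],
])

```text
t: 27.42
eef_pos: [0.554, -0.3755, 0.1271]
tool_rot: [0.094, 0.701, 0.094, -0.701]
contact_force: [-0.6, 0.3, 0.1]
gripper_width: 0.604
```

```bash
python3 - <<'E'
from h import *
st();delta([.5515,-.3764,.125],toolR([0,0,-1],[.247,-.97,0]))
E
```

```text
t 27.43 pos [ 0.554  -0.3755  0.1271] chest [-0.0593 -0.5818  0.1271] F [-0.6  0.3  0.1] w 0.604 q [ 0.23  0.6   0.39  1.68 -0.27  0.92 -0.58]
[[ 0.001  0.263 -0.965]
 [-0.001 -0.965 -0.263]
 [-1.     0.001 -0.001]]
shift [0.053 0.005 0.066] turn [ 0.0027 -0.0001 -0.0001] | deg [ 1.  -0.  -0.1]
```

Request:
step_arm([
  [0,0,0,0,0,0],
  [0,0,0,0,0,0],
  [0,0,0,0,0,0],
  [0,0,0,0,0,0],
  [0,0,0,0,0,0],
], fingers=1, force=60)

```text
t: 28.05
eef_pos: [0.554, -0.3754, 0.127]
tool_rot: [0.094, 0.701, 0.094, -0.701]
contact_force: [-0.6, 0.4, 5.2]
gripper_width: 0.244
```

Request:
step_arm([
  [-0.25,0,0,0,0,0],
  [-0.4,0,0,0,0,0],
  [-0.5,0,0,0,0,0],
  [-0.7,0,0,0,0,0],
  [-0.8,0,0,0,0,0],
  [-0.8,0,0,0,0,0],
  [-0.8,0,0,0,0,0],
  [-0.6,0,0,0,0,0],
])

```text
t: 29.05
eef_pos: [0.5537, -0.3754, 0.3234]
tool_rot: [0.094, 0.701, 0.093, -0.7]
contact_force: [0.7, 0.3, -1.6]
gripper_width: 0.242
```

Request:
step_arm([
  [0,0,0,-0.028,0,0],
  [0,0,0,-0.028,0,0],
  [0,0,0,-0.028,0,0],
  [0,0,0,-0.028,0,0],
  [0,0,0,-0.028,0,0],
  [0,0,0,-0.028,0,0],
  [0,0,0,-0.028,0,0],
  [0,0,0,-0.025,0,0],
])

```text
t: 30.05
eef_pos: [0.5533, -0.3753, 0.3217]
tool_rot: [0.522, 0.477, 0.521, -0.477]
contact_force: [-0.7, 0.7, -0.9]
gripper_width: 0.244
```

```bash
python3 - <<'E'
from h import *
st(); snap('side','sd13'); p,Rm=lay(.022,up=.12); delta(p,toolR([0,0,-1],EX))
E
```

```text
t 30.05 pos [ 0.5533 -0.3753  0.3217] chest [-0.0599 -0.5816  0.3217] F [-0.7  0.7 -0.9] w 0.244 q [ 0.38  0.41  0.18  1.47 -0.07  1.27  0.65]
[[ 0.     0.996  0.089]
 [-0.001  0.089 -0.996]
 [-1.     0.     0.001]]
shift [  3.02    2.248 -15.705] turn [ 0.002   0.0002 -0.    ] | deg [ 0.7  0.1 -0. ]
```

View pics/sd13.png

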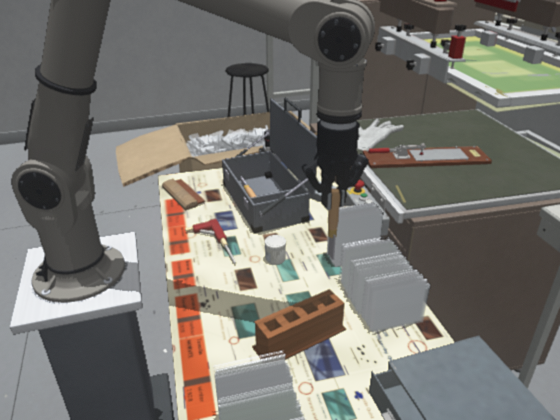

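Request:
step_arm([
  [0,0.14,-0.98,0,0,0],
  [0,0.14,-0.98,0,0,0],
  [0,0.14,-0.98,0,0,0],
  [0,0.14,-0.98,0,0,0],
  [0,0.14,-0.98,0,0,0],
  [0,0.14,-0.98,0,0,0],
  [0,0.14,-0.98,0,0,0],
  [0,0.14,-0.98,0,0,0],
])

```text
t: 31.1
eef_pos: [0.5718, -0.0579, 0.3214]
tool_rot: [0.52, 0.479, 0.519, -0.479]
contact_force: [0.7, 0.0, -1.1]
gripper_width: 0.244
```

Request:
step_arm([
  [0,0.14,-0.98,0,0,0],
  [0,0.14,-0.98,0,0,0],
  [0,0.14,-0.98,0,0,0],
  [0,0.14,-0.98,0,0,0],
  [0,0.14,-0.98,0,0,0],
  [0,0.14,-0.98,0,0,0],
  [0,0.14,-0.98,0,0,0],
  [0,0.14,-0.98,0,0,0],
])

```text
t: 32.1
eef_pos: [0.5903, 0.2583, 0.3214]
tool_rot: [0.52, 0.48, 0.52, -0.479]
contact_force: [0.5, 0.0, -1.3]
gripper_width: 0.239
```

Request:
step_arm([
  [0,0,0,0.002,0.022,0],
  [0,0,0,0,0.022,0],
  [0,0,0,0,0.022,0],
  [0,0,0,0,0.022,0],
  [0,0,0,0,0.022,0],
  [0,0,0,0,0.022,0],
  [0,0,0,0,0.02,0],
  [0,0,0,0,0,0],
])

```text
t: 33.1
eef_pos: [0.5907, 0.2543, 0.3182]
tool_rot: [0.22, 0.65, 0.696, -0.21]
contact_force: [-0.4, 0.8, -1.3]
gripper_width: 0.245
```

```bash
python3 - <<'E'
from h import *
st(); p,Rm=lay(.022,up=.05); delta(p,Rm); snap('wrist','w14')
E
```

```text
t 33.1 pos [0.5907 0.2543 0.3182] chest [0.0289 0.0429 0.3182] F [-0.4  0.8 -1.3] w 0.245 q [ 0.17  0.44 -0.33  1.75 -0.93  1.13  0.43]
[[-0.058  0.998  0.033]
 [ 0.813  0.066 -0.579]
 [-0.579 -0.006 -0.815]]
shift [ 2.815 -0.145  3.766] turn [-0.0022  0.0011 -0.0015] | deg [-0.8  0.4 -0.5]
```

View pics/w14.png

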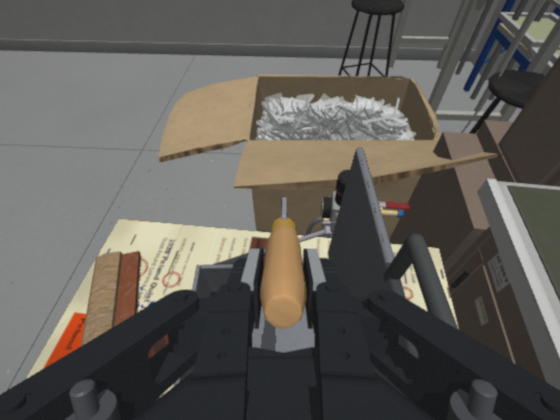

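Request:
step_arm([
  [0.05,-0.25,0.07,-0.001,0,-0.001],
  [0.05,-0.25,0.07,-0.001,0,0],
  [0.45,0,0.6,0,0,0],
  [0.45,0,0.6,0,0,0],
  [0.45,0,0.6,0,0,0],
  [0.45,0,0.6,0,0,0],
  [0.45,0,0.6,0,0,0],
  [0.45,0,0.6,0,0,0],
])

```text
t: 34.15
eef_pos: [0.5702, 0.2617, 0.1331]
tool_rot: [0.226, 0.645, 0.701, -0.203]
contact_force: [-0.1, 0.7, -1.1]
gripper_width: 0.239
```

```bash
python3 - <<'E'
from h import *
st(); p,Rm=lay(.01,up=0); delta(p,Rm); snap('wrist','w15');snap('scene','s15')
E
```

```text
t 34.15 pos [0.5702 0.2617 0.1331] chest [0.0091 0.0519 0.1331] F [-0.1  0.7 -1.1] w 0.239 q [ 0.18  0.68 -0.37  1.89 -1.02  0.89  0.77]
[[-0.066  0.996  0.055]
 [ 0.813  0.085 -0.576]
 [-0.578  0.007 -0.816]]
shift [0.674 0.013 1.141] turn [ 0.0012  0.0009 -0.0002] | deg [ 0.4  0.3 -0.1]
```

View pics/w15.png

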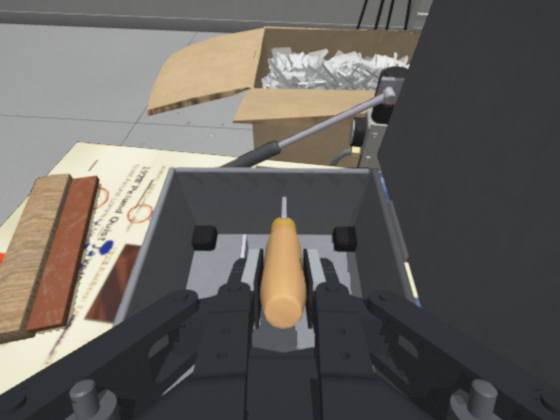

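View pics/s15.png

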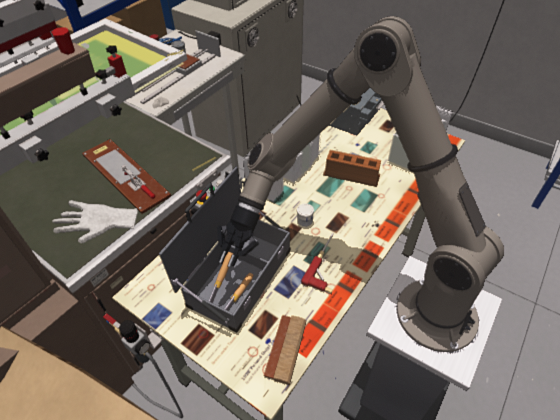

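Good clearance; lower and release.

Request:
step_arm([
  [0.17,0,0.29,0,0,0],
  [0.17,0,0.29,0,0,0],
  [0.17,0,0.29,0,0,0],
  [0.15,0,0.25,0,0,0],
  [0.06,0,0.08,0,0,0],
  [0.03,0,0.04,0,0,0],
  [0,0,0,0,0,0],
])

```text
t: 35.12
eef_pos: [0.5727, 0.257, 0.0769]
tool_rot: [0.224, 0.646, 0.701, -0.202]
contact_force: [0.0, -3.1, 5.9]
gripper_width: 0.238
```

Request:
step_arm([
  [0,0,0,0,0,0],
  [0,0,0,0,0,0],
  [0,0,0,0,0,0],
  [0,0,0,0,0,0],
], fingers=0.1)

```text
t: 35.62
eef_pos: [0.5713, 0.2569, 0.0754]
tool_rot: [0.225, 0.645, 0.701, -0.203]
contact_force: [-0.3, -0.4, 0.1]
gripper_width: 0.449
```

```bash
python3 - <<'E'
from h import *
st(); snap('wrist','w16')
E
```

```text
t 35.62 pos [0.5713 0.2569 0.0754] chest [0.0097 0.0471 0.0754] F [-0.3 -0.4  0.1] w 0.449 q [ 0.19  0.78 -0.38  1.88 -1.04  0.84  0.86]
[[-0.066  0.996  0.053]
 [ 0.814  0.084 -0.575]
 [-0.578  0.005 -0.816]]
```

View pics/w16.png

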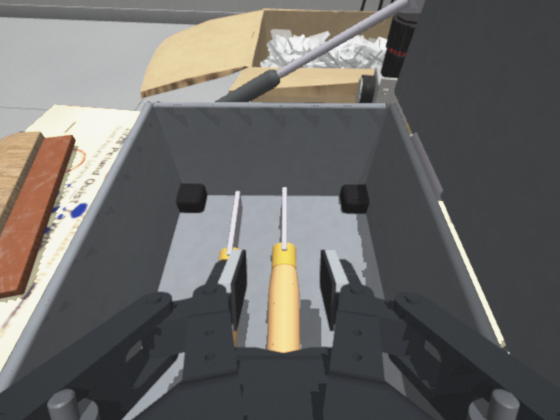

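Request:
step_arm([
  [-0.3,0,-0.4,0,0,0],
  [-0.4,0,-0.57,0,0,0],
  [-0.5,0,-0.7,0,0,0],
  [-0.5,0,-0.7,0,0,0],
  [-0.5,0,-0.7,0,0,0],
  [-0.4,-0.1,-0.6,0,0,0],
  [-0.2,-0.1,-0.3,0,0,0],
  [0,0,0,0,0,0],
])

```text
t: 36.67
eef_pos: [0.5622, 0.2565, 0.271]
tool_rot: [0.226, 0.646, 0.701, -0.203]
contact_force: [-0.2, -0.5, -0.3]
gripper_width: 0.447
```

Request:
step_arm([
  [0,0,0,0,-0.022,0],
  [0,0,0,0,-0.022,0],
  [0,0,0,0,-0.022,0],
  [0,0,0,0,-0.022,0],
  [0,0,0,0,-0.022,0],
  [0,0,0,0,-0.022,0],
  [0,0,0,0,-0.02,0],
  [0,0,0,0,0,0],
], fingers=-1)

```text
t: 37.67
eef_pos: [0.5607, 0.2598, 0.2683]
tool_rot: [0.522, 0.478, 0.522, -0.476]
contact_force: [0.6, 0.1, -0.5]
gripper_width: 0.998
```

```bash
cat > jar.py <<'E'
from h import *
import sys
t=sys.argv[1]; st()
for n in ['scene','side']:
    p,d,o=snap(n,n+t); v,u=np.mgrid[0:420,0:560]
    X=dep(n,np.c_[u.ravel(),v.ravel()],d)
    m=(d.ravel()>0)&(X[:,2]>.055)&(X[:,2]<.067)&(X[:,0]>.42)&(X[:,0]<.63)&(X[:,1]>-.3)&(X[:,1]<-.0)
    m=cv2.morphologyEx(m.reshape(420,560).astype(np.uint8),cv2.MORPH_OPEN,np.ones((3,3)))
    k,l,s,c=cv2.connectedComponentsWithStats(m)
    for i in range(1,k):
        if s[i,4]>60:
            Q=X[(l==i).ravel()]; cc,rr=cv2.minEnclosingCircle((Q[:,:2]*1000).astype(np.float32)); print(n,s[i,4],np.round(cc,1),round(rr,1),Q[:,2].mean().round(4))
E
python3 jar.py 17
```

```text
t 37.67 pos [0.5607 0.2598 0.2683] chest [-0.0005  0.0509  0.2683] F [ 0.6  0.1 -0.5] w 0.998 q [-0.46  0.35 -0.09  1.65  0.04  1.13 -0.48]
[[ 0.003  0.996  0.09 ]
 [ 0.001  0.09  -0.996]
 [-1.     0.003 -0.001]]
scene 169 [ 511.1 -101.1] 31.8 0.0619
side 239 [ 515.8 -100. ] 30.1 0.0611
```

View pics/scene17.png

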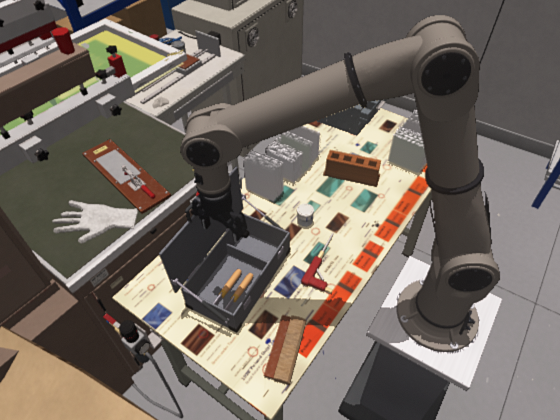

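```bash
python3 - <<'E'
from h import *
delta([.5135,-.1005,.2],toolR([0,0,-1],EX))
E
```

```text
shift [ 1.699 -1.963  8.776] turn [ 0.0003 -0.0001 -0.0005] | deg [ 0.1 -0.1 -0.2]
```

Request:
step_arm([
  [0,-0.24,1,0,0,0],
  [0,-0.24,1,0,0,0],
  [0,-0.24,1,0,0,0],
  [0,-0.24,1,0,0,0],
  [0.3,-0.24,1,0,0,0],
  [0.4,-0.24,1,0,0,0],
  [0.5,-0.24,1,0,0,0],
  [0.5,-0.24,1,0,0,0],
])

```text
t: 38.78
eef_pos: [0.5119, -0.0724, 0.2007]
tool_rot: [0.521, 0.481, 0.518, -0.478]
contact_force: [0.3, -0.7, 0.1]
gripper_width: 1.0
```

Request:
step_arm([
  [0,-0.05,0.75,0,0,0],
  [0,0,0,0,0,0],
  [0,0,0,0,0,0],
])

```text
t: 39.15
eef_pos: [0.5131, -0.0995, 0.2013]
tool_rot: [0.521, 0.481, 0.519, -0.477]
contact_force: [0.2, 0.6, 0.7]
gripper_width: 0.999
```

```bash
python3 jar.py 18; python3 - <<'E'
from h import *
snap('wrist','w18')
delta([.5135,-.1005,.038],toolR([0,0,-1],EX))
E
```

```text
t 39.15 pos [ 0.5131 -0.0995  0.2013] chest [-0.0774 -0.3034  0.2013] F [0.2 0.6 0.7] w 0.999 q [ 0.01  0.26  0.07  1.96 -0.03  0.92  0.18]
[[ 0.005  0.997  0.082]
 [ 0.002  0.082 -0.997]
 [-1.     0.006 -0.001]]
scene 161 [514.2 -97.8] 32.0 0.0619
side 244 [513.8 -99.8] 30.2 0.0611
shift [ 4.087 -0.032  0.063] turn [ 0.0005 -0.0001 -0.0009] | deg [ 0.2 -0.  -0.3]
```

View pics/w18.png

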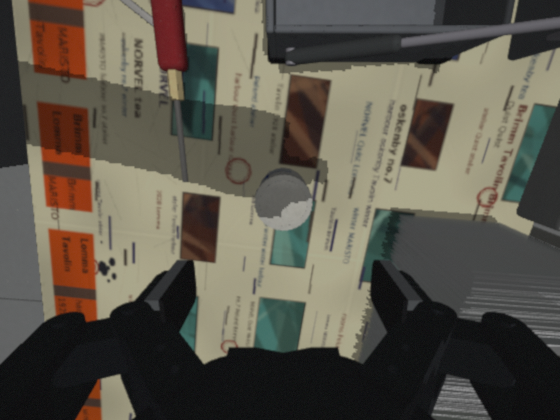

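```bash
python3 - <<'E'
from h import *
z=np.load('pics/w18.npz');o=dict(eef_pos=z['pos'],tool_rot=z['rot'])
print(plane('wrist',[[284,200],[256,200],[312,200]],.062,o).round(4))
E
```

```text
[[ 0.5156 -0.0964  0.062 ]
 [ 0.4882 -0.0987  0.062 ]
 [ 0.5431 -0.0941  0.062 ]]
```

Request:
step_arm([
  [0.7,0.04,-0.03,0,0,0],
  [0.7,0,0,0,0,0],
  [0.7,0,0,0,0,0],
  [0.7,0,0,0,0,0],
  [0.6,0,0,0,0,0],
  [0.5,0,0,0,0,0],
  [0.35,0,0,0,0,0],
  [0.15,0,0,0,0,0],
])

```text
t: 40.3
eef_pos: [0.5159, -0.097, 0.0249]
tool_rot: [0.522, 0.48, 0.52, -0.477]
contact_force: [-0.4, -0.6, -0.2]
gripper_width: 0.997
```

Request:
step_arm([
  [0,0,0,0,0,0],
  [0,0,0,0,0,0],
  [0,0,0,0,0,0],
  [0,0,0,0,0,0],
  [0,0,0,0,0,0],
], fingers=1, force=50)

```text
t: 40.92
eef_pos: [0.5162, -0.0976, 0.0263]
tool_rot: [0.522, 0.48, 0.519, -0.477]
contact_force: [-3.2, 1.0, 6.6]
gripper_width: 0.643
```

```bash
python3 - <<'E'
from h import *
st();snap('wrist','w19')
E
```

```text
t 40.92 pos [ 0.5162 -0.0976  0.0263] chest [-0.0742 -0.3017  0.0263] F [-3.2  1.   6.6] w 0.643 q [ 0.03  0.53  0.05  2.07 -0.05  0.54  0.2 ]
[[ 0.006  0.996  0.084]
 [ 0.     0.084 -0.996]
 [-1.     0.006  0.   ]]
```

View pics/w19.png

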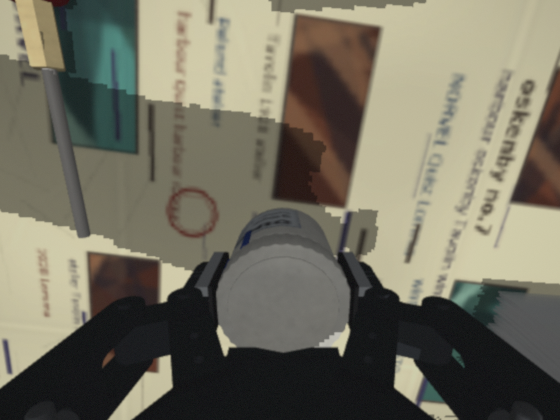

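Request:
step_arm([
  [-0.3,0,0,0,0,0],
  [-0.6,0,0,0,0,0],
  [-0.8,0,0,0,0,0],
  [-0.8,0,0,0,0,0],
  [-0.8,0,0,0,0,0],
  [-0.8,0,0,0,0,0],
  [-0.8,0,0,0,0,0],
  [-0.6,0,0,0,0,0],
])

```text
t: 41.98
eef_pos: [0.5148, -0.0977, 0.2475]
tool_rot: [0.522, 0.48, 0.519, -0.477]
contact_force: [0.6, 0.2, -3.1]
gripper_width: 0.647
```

```bash
python3 - <<'E'
from h import *
st(); delta(chest(-.01,-.107,.245),toolR([0,0,-1],EX))
E
```

```text
t 41.98 pos [ 0.5148 -0.0977  0.2475] chest [-0.0756 -0.3017  0.2475] F [ 0.6  0.2 -3.1] w 0.647 q [ 0.    0.21  0.08  1.91 -0.02  1.02  0.17]
[[ 0.007  0.996  0.084]
 [ 0.     0.084 -0.996]
 [-1.     0.007  0.   ]]
shift [ 0.073  1.648 -4.865] turn [ 0.0003  0.     -0.0011] | deg [ 0.1  0.  -0.4]
```

Request:
step_arm([
  [0,0.2,-0.6,0,0,-0.001],
  [0,0.24,-0.7,0,0,0],
  [0,0.24,-0.7,0,0,0],
  [0,0.24,-0.7,0,0,0],
  [0,0.24,-0.7,0,0,0],
  [0,0.24,-0.7,0,0,0],
  [0,0.24,-0.7,0,0,0],
  [0,0,0,0,0,0],
])

```text
t: 42.98
eef_pos: [0.5639, 0.1024, 0.2458]
tool_rot: [0.521, 0.478, 0.522, -0.477]
contact_force: [0.5, 0.2, -3.0]
gripper_width: 0.652
```

```bash
python3 - <<'E'
from h import *
st(); snap('wrist','w20'); snap('scene','s20'); delta(chest(-.01,-.107,.0345),toolR([0,0,-1],EX))
E
```

```text
t 42.98 pos [0.5639 0.1024 0.2458] chest [-0.0103 -0.1063  0.2458] F [ 0.5  0.2 -3. ] w 0.652 q [-0.26  0.3  -0.03  1.79  0.01  1.06 -0.21]
[[-0.001  0.996  0.088]
 [ 0.001  0.088 -0.996]
 [-1.    -0.001 -0.001]]
shift [ 5.277  0.024 -0.074] turn [0.0004 0.0001 0.0002] | deg [0.1 0.  0.1]
```

View pics/w20.png

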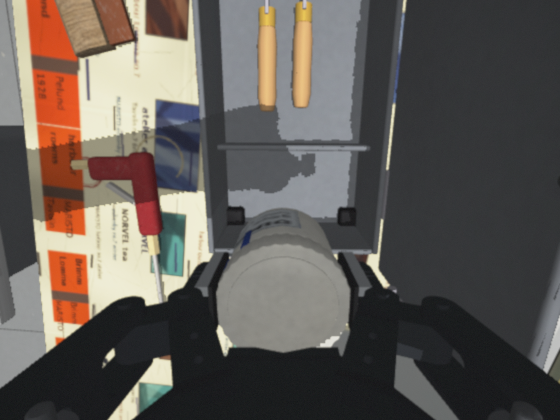

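View pics/s20.png

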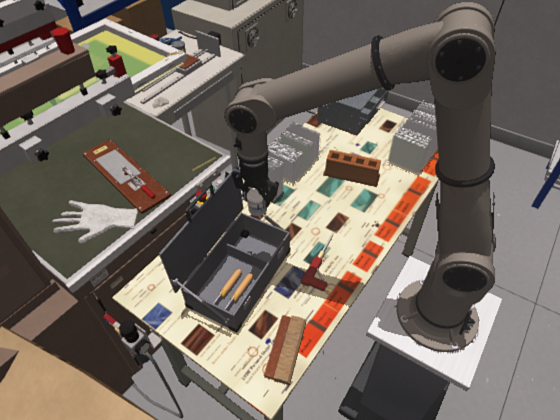

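Request:
step_arm([
  [0.7,0.02,-0.02,0,0,0],
  [0.8,0,0,0,0,0],
  [0.8,0,0,0,0,0],
  [0.8,0,0,0,0,0],
  [0.7,0,0,0,0,0],
  [0.6,0,0,0,0,0],
  [0.4,0,0,0,0,0],
  [0.2,0,0,0,0,0],
])

```text
t: 44.08
eef_pos: [0.5645, 0.0992, 0.0449]
tool_rot: [0.52, 0.478, 0.521, -0.479]
contact_force: [-0.2, 0.3, -3.4]
gripper_width: 0.646
```

Request:
step_arm([
  [0.2,0,0,0,0,0],
  [0.07,0,0,0,0,0],
  [0.05,0,0,0,0,0],
  [0,0,0,0,0,0],
])

```text
t: 44.58
eef_pos: [0.5648, 0.1001, 0.0328]
tool_rot: [0.52, 0.478, 0.521, -0.479]
contact_force: [-0.9, -0.3, -3.2]
gripper_width: 0.646
```

```bash
python3 - <<'E'
from h import *
st(); snap('scene','s21')
E
```

```text
t 44.58 pos [0.5648 0.1001 0.0328] chest [-0.0096 -0.1087  0.0328] F [-0.9 -0.3 -3.2] w 0.646 q [-0.26  0.57 -0.03  1.94  0.03  0.63 -0.22]
[[-0.001  0.996  0.084]
 [ 0.     0.084 -0.996]
 [-1.    -0.001 -0.   ]]
```

View pics/s21.png

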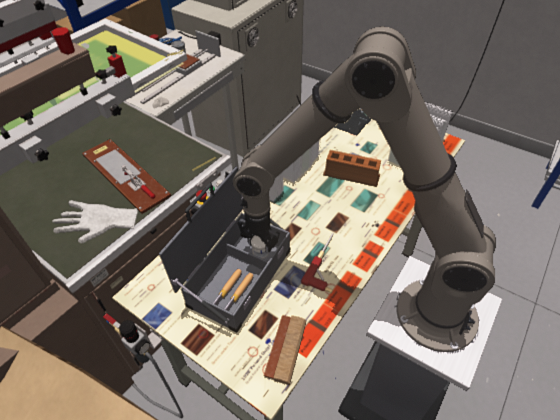

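Request:
step_arm([
  [0.05,0,0,0,0,0],
  [0.03,0,0,0,0,0],
  [0,0,0,0,0,0],
])

```text
t: 45.0
eef_pos: [0.565, 0.1002, 0.0322]
tool_rot: [0.52, 0.479, 0.521, -0.479]
contact_force: [-9.5, -1.9, 24.1]
gripper_width: 0.65
```

Touched the floor; release and rise.

Request:
step_arm([
  [-0.05,0,0,0,0,0],
  [0,0,0,0,0,0],
  [0,0,0,0,0,0],
])

```text
t: 45.38
eef_pos: [0.5651, 0.1002, 0.0324]
tool_rot: [0.52, 0.479, 0.521, -0.479]
contact_force: [-2.7, -0.9, 8.7]
gripper_width: 0.649
```

Request:
step_arm([
  [0,0,0,0,0,0],
  [0,0,0,0,0,0],
  [0,0,0,0,0,0],
  [0,0,0,0,0,0],
  [-0.4,0,0,0,0,0],
  [-0.7,0,0,0,0,0],
  [-0.8,0,0,0,0,0],
  [-0.8,0,0,0,0,0],
], fingers=-1)

```text
t: 46.38
eef_pos: [0.5633, 0.0998, 0.1403]
tool_rot: [0.52, 0.478, 0.521, -0.479]
contact_force: [0.1, 0.3, 0.1]
gripper_width: 1.0
```

Request:
step_arm([
  [-0.8,0,0,0,0,0],
  [-0.8,0,0,0,0,0],
  [-0.8,0,0,0,0,0],
  [-0.8,0,0,0,0,0],
  [-0.8,0,0,0,0,0],
  [-0.8,0,0,0,0,0],
  [-0.8,0,0,0,0,0],
  [-0.4,0,0,0,0,0],
])

```text
t: 47.38
eef_pos: [0.5645, 0.1, 0.381]
tool_rot: [0.52, 0.478, 0.521, -0.479]
contact_force: [-0.3, -0.4, 0.1]
gripper_width: 1.0
```

```bash
python3 - <<'E'
from h import *
st(); snap('scene','s22'); snap('wrist','w22'); snap('side','sd22')
a=cv2.imread('pics/s22.png');cv2.imwrite('pics/z22.png',cv2.resize(a[170:340,150:310],None,fx=3.5,fy=3.5,interpolation=2))
E
```

```text
t 47.38 pos [0.5645 0.1    0.381 ] chest [-0.0099 -0.1087  0.381 ] F [-0.3 -0.4  0.1] w 1.0 q [-0.27  0.21 -0.02  1.6   0.    1.34 -0.2 ]
[[-0.     0.996  0.084]
 [ 0.     0.084 -0.996]
 [-1.    -0.    -0.   ]]
```

View pics/w22.png

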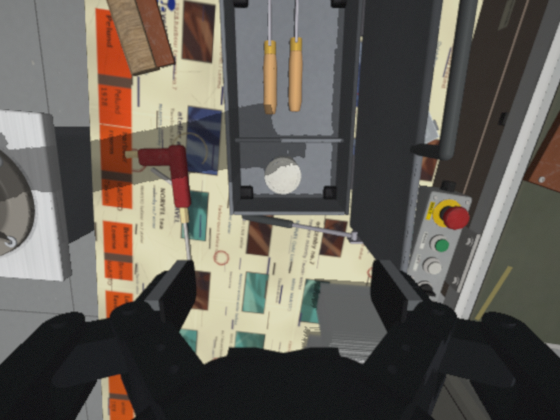

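View pics/z22.png

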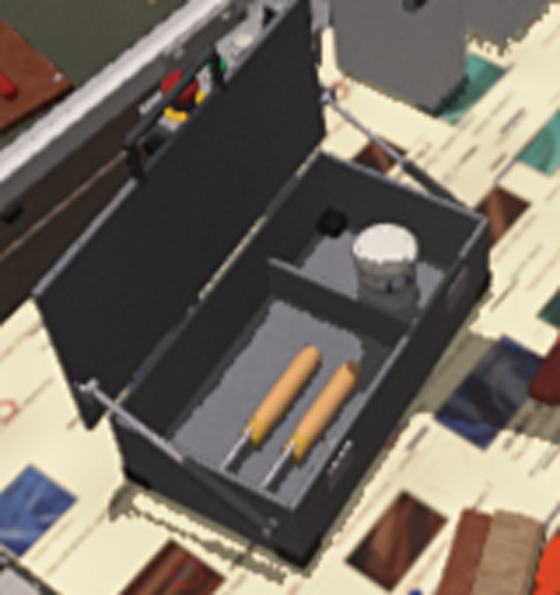

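```bash
python3 - <<'E'
from h import *
z=np.load('pics/w22.npz');o=dict(eef_pos=z['pos'],tool_rot=z['rot']);d=z['d']
print([tochest(x).round(3) for x in dep('wrist',[[283,176],[268,113],[270,45],[295,110],[296,42],[268,5]],d,o)])
delta([.6615,.2157,.42],toolR([0,0,-1],EX)); print(tochest([.6615,.2157,.3086]))
E
```

```text
[array([-0.008, -0.111,  0.071]), array([-0.033, -0.016,  0.024]), array([-0.028,  0.081,  0.027]), array([ 0.011, -0.011,  0.025]), array([0.011, 0.086, 0.026]), array([-0.031,  0.132,  0.032])]
shift [-1.022  2.656 -2.678] turn [0.0003 0.     0.0002] | deg [0.1 0.  0.1]
[ 0.0963095  -0.00139321  0.3086    ]
```

Request:
step_arm([
  [-0.6,0,0,0,0,0],
  [-0.6,0.1,-0.1,0,0,0],
  [0,0.5,-0.5,0,0,0],
  [0,0.5,-0.5,0,0,0],
  [0,0.5,-0.5,0,0,0],
  [0,0.5,-0.5,0,0,0],
  [0,0.5,-0.5,0,0,0],
  [0,0,0,0,0,0],
], fingers=0.2)

```text
t: 48.52
eef_pos: [0.6595, 0.2144, 0.4237]
tool_rot: [0.52, 0.476, 0.523, -0.48]
contact_force: [-0.3, -0.2, -0.1]
gripper_width: 0.402
```

```bash
python3 - <<'E'
from h import *
st(); snap('wrist','w23')
delta([.6615,.2157,.309],toolR([0,0,-1],EX))
E
```

```text
t 48.52 pos [0.6595 0.2144 0.4237] chest [ 0.0942 -0.0025  0.4237] F [-0.3 -0.2 -0.1] w 0.402 q [-0.38  0.42 -0.04  1.21  0.01  1.51 -0.33]
[[-0.006  0.996  0.087]
 [-0.001  0.087 -0.996]
 [-1.    -0.006  0.001]]
shift [ 2.888  0.074 -0.068] turn [0.0005 0.0002 0.0008] | deg [0.2 0.1 0.3]
```

View pics/w23.png

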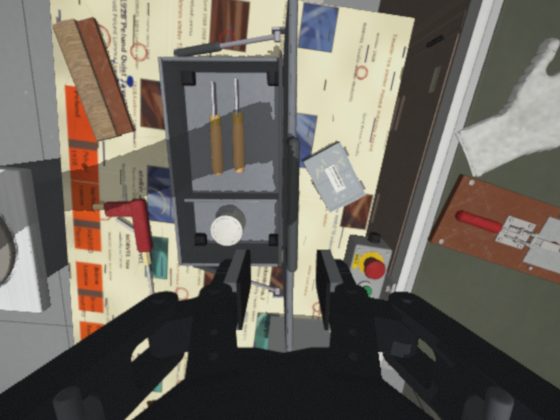

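Request:
step_arm([
  [0.4,0.13,-0.05,0,0,0],
  [0.6,0,0,0,0,0],
  [0.6,0,0,0,0,0],
  [0.6,0,0,0,0,0],
  [0.4,0,0,0,0,0],
  [0.28,0,0,0,0,0],
  [0,0,0,0,0,0],
])

```text
t: 49.45
eef_pos: [0.6645, 0.2145, 0.3114]
tool_rot: [0.52, 0.478, 0.521, -0.479]
contact_force: [-0.6, 0.6, -0.3]
gripper_width: 0.4
```

Request:
step_arm([
  [0,0,0,0,0,0],
  [0,0,0,0,0,0],
  [0,0,0,0,0,0],
  [0,0,0,0,0,0],
], fingers=1, force=30)

```text
t: 49.95
eef_pos: [0.6656, 0.215, 0.3133]
tool_rot: [0.521, 0.479, 0.52, -0.478]
contact_force: [1.5, -0.4, 4.7]
gripper_width: 0.101
```

```bash
python3 - <<'E'
from h import *
st(); snap('side','sd24')
th=np.linspace(1.6,0,33); r=.22; a0=np.arctan2(.005,.22)
p=np.c_[-r*np.cos(th+a0), r*np.sin(th+a0)]; d=np.diff(p,axis=0)/.04
print(np.c_[-d[:,1],d[:,0]].round(2).tolist())
E
```

```text
t 49.95 pos [0.6656 0.215  0.3133] chest [ 0.1003 -0.0024  0.3133] F [ 1.5 -0.4  4.7] w 0.101 q [-0.37  0.46 -0.04  1.39  0.02  1.29 -0.33]
[[ 0.002  0.996  0.084]
 [ 0.001  0.084 -0.996]
 [-1.     0.002 -0.001]]
[[-0.01, -0.27], [0.01, -0.27], [0.02, -0.27], [0.03, -0.27], [0.05, -0.27], [0.06, -0.27], [0.07, -0.26], [0.09, -0.26], [0.1, -0.26], [0.11, -0.25], [0.13, -0.24], [0.14, -0.24], [0.15, -0.23], [0.16, -0.22], [0.17, -0.22], [0.18, -0.21], [0.19, -0.2], [0.2, -0.19], [0.21, -0.18], [0.22, -0.17], [0.23, -0.15], [0.23, -0.14], [0.24, -0.13], [0.25, -0.12], [0.25, -0.11], [0.26, -0.09], [0.26, -0.08], [0.27, -0.07], [0.27, -0.05], [0.27, -0.04], [0.27, -0.03], [0.27, -0.01]]
```

View pics/sd24.png

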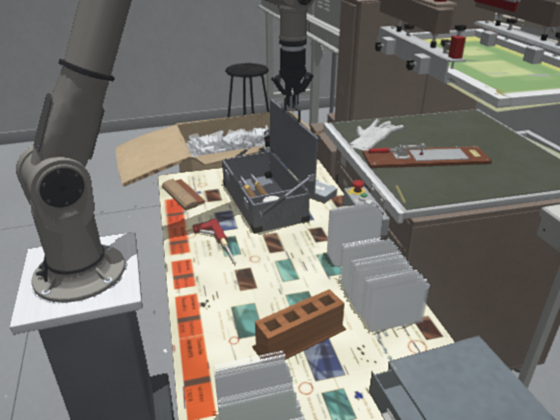

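Request:
step_arm([
  [0.04,-0.27,0,0,0,0],
  [0.04,-0.27,0,0,0,0],
  [0.04,-0.27,0,0,0,0],
  [0.04,-0.27,0,0,0,0],
  [0.05,-0.27,0,0,0,0],
  [0.06,-0.27,0,0,0,0],
  [0.07,-0.26,0,0,0,0],
  [0.09,-0.26,0,0,0,0],
])

```text
t: 51.0
eef_pos: [0.5799, 0.2081, 0.298]
tool_rot: [0.521, 0.48, 0.52, -0.478]
contact_force: [-1.5, -1.0, 10.4]
gripper_width: 0.095
```

Request:
step_arm([
  [0.1,-0.26,0,0,0,0],
  [0.11,-0.25,0,0,0,0],
  [0.13,-0.24,0,0,0,0],
  [0.14,-0.24,0,0,0,0],
  [0.15,-0.23,0,0,0,0],
  [0.16,-0.22,0,0,0,0],
  [0.17,-0.22,0,0,0,0],
  [0.18,-0.21,0,0,0,0],
])

```text
t: 52.0
eef_pos: [0.5045, 0.2018, 0.2491]
tool_rot: [0.52, 0.478, 0.521, -0.478]
contact_force: [2.5, 3.6, 0.5]
gripper_width: 0.102
```

```bash
python3 - <<'E'
from h import *
st(); p=tochest(bot.get_obs()['eef_pos']); b=p+[0,0,.012]; v=b-np.array([.092,0,.1]); print(np.hypot(v[0],v[2]),np.arctan2(v[2],-v[0]))
E
```

```text
t 52.0 pos [0.5045 0.2018 0.2491] chest [-0.0613 -0.0024  0.2491] F [2.5 3.6 0.5] w 0.102 q [-0.42  0.25 -0.09  1.85  0.02  1.05 -0.43]
[[-0.     0.996  0.084]
 [ 0.001  0.084 -0.996]
 [-1.    -0.    -0.001]]
0.22239819707273537 0.8102957711380562
```

Request:
step_arm([
  [0.19,-0.19,0,0,0,0],
  [0.2,-0.18,0,0,0,0],
  [0.21,-0.17,0,0,0,0],
  [0.22,-0.16,0,0,0,0],
  [0.23,-0.15,0,0,0,0],
  [0.23,-0.14,0,0,0,0],
  [0.24,-0.13,0,0,0,0],
  [0.25,-0.12,0,0,0,0],
])

```text
t: 53.0
eef_pos: [0.4553, 0.1976, 0.1781]
tool_rot: [0.52, 0.479, 0.521, -0.478]
contact_force: [1.3, 3.9, 1.1]
gripper_width: 0.099
```

Request:
step_arm([
  [0.25,-0.11,0,0,0,0],
  [0.26,-0.09,0,0,0,0],
  [0.26,-0.08,0,0,0,0],
  [0.27,-0.07,0,0,0,0],
  [0.27,-0.05,0,0,0,0],
  [0.27,-0.04,0,0,0,0],
  [0.25,-0.03,0,0,0,0],
  [0.2,-0.01,0,0,0,0],
])

```text
t: 54.0
eef_pos: [0.4368, 0.1959, 0.097]
tool_rot: [0.521, 0.479, 0.521, -0.478]
contact_force: [1.8, 5.1, -1.7]
gripper_width: 0.102
```

```bash
python3 - <<'E'
from h import *
st(); snap('side','sd25')
E
```

```text
t 54.0 pos [0.4368 0.1959 0.097 ] chest [-0.1293 -0.0027  0.097 ] F [ 1.8  5.1 -1.7] w 0.102 q [-0.46  0.35 -0.11  2.13  0.06  0.67 -0.53]
[[ 0.     0.996  0.084]
 [ 0.001  0.084 -0.996]
 [-1.     0.001 -0.001]]
```

View pics/sd25.png

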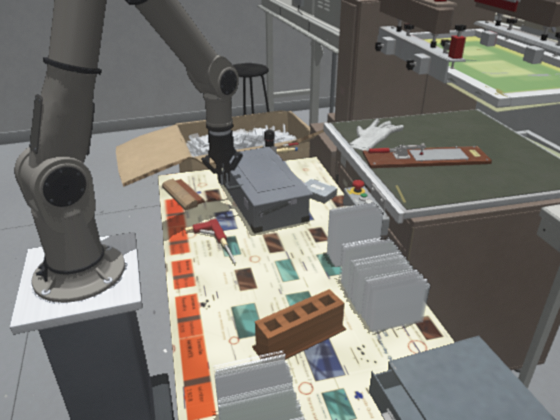

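Request:
step_arm([
  [0.08,0,0,0,0,0],
  [0.08,0,0,0,0,0],
  [0,0,0,0,0,0],
])

```text
t: 54.42
eef_pos: [0.4368, 0.196, 0.0937]
tool_rot: [0.521, 0.479, 0.52, -0.478]
contact_force: [-8.5, 1.2, 34.8]
gripper_width: 0.099
```

Request:
step_arm([
  [-0.06,0,0,0,0,0],
  [0,0,0,0,0,0],
])

```text
t: 54.68
eef_pos: [0.4367, 0.196, 0.094]
tool_rot: [0.521, 0.479, 0.521, -0.478]
contact_force: [-2.3, 4.4, 8.6]
gripper_width: 0.098
```

Request:
step_arm([
  [0,0,0,0,0,0],
  [0,0,0,0,0,0],
  [0,0,0,0,0,0],
  [-0.3,0,0,0,0,0],
  [-0.6,0,0,0,0,0],
  [-0.8,0,0,0,0,0],
  [-0.8,0,0,0,0,0],
  [-0.8,0,0,0,0,0],
], fingers=0.53)

```text
t: 55.68
eef_pos: [0.4362, 0.1955, 0.2274]
tool_rot: [0.52, 0.479, 0.521, -0.479]
contact_force: [-0.4, -0.2, 0.1]
gripper_width: 0.235
```

```bash
python3 - <<'E'
from h import *
st(); p,d,o=snap('wrist','w26'); snap('scene','s26'); snap('side','sd26')
pts=[[286,150],[286,200],[330,100],[400,200],[480,100],[480,250]]
for n,f in (('scene','s26'),('side','sd26'),('wrist','w26')):
    z=np.load(f'pics/{f}.npz');v,u=np.mgrid[0:420,0:560]; X=dep(n,np.c_[u.ravel(),v.ravel()],z['d'],dict(eef_pos=z['pos'],tool_rot=z['rot']))
    Q=(X-CC)@np.c_[EX,EY,[0,0,1]]
    m=(z['d'].ravel()>0)&(Q[:,2]>.08)&(Q[:,2]<.14)&(abs(Q[:,1])<.17)
    for a in (-.08,-.04,0,.04,.08):
        g=m&(abs(Q[:,0]-a)<.008); print(n,a,g.sum(),np.median(Q[g,2]).round(4) if g.sum() else '')
E
```

```text
t 55.67 pos [0.4362 0.1955 0.2274] chest [-0.1299 -0.0031  0.2274] F [-0.4 -0.2  0.1] w 0.235 q [-0.45  0.16 -0.12  2.01  0.02  0.97 -0.49]
[[-0.     0.996  0.084]
 [ 0.     0.084 -0.996]
 [-1.    -0.    -0.   ]]
scene -0.08 438 0.1097
scene -0.04 429 0.1115
scene 0 432 0.1115
scene 0.04 453 0.1113
scene 0.08 475 0.1093
side -0.08 288 0.1086
side -0.04 265 0.1108
side 0 253 0.1105
side 0.04 240 0.1107
side 0.08 252 0.1089
wrist -0.08 5030 0.1091
wrist -0.04 5401 0.1113
wrist 0 5763 0.1113
wrist 0.04 5921 0.1113
wrist 0.08 5971 0.109
```

View pics/s26.png

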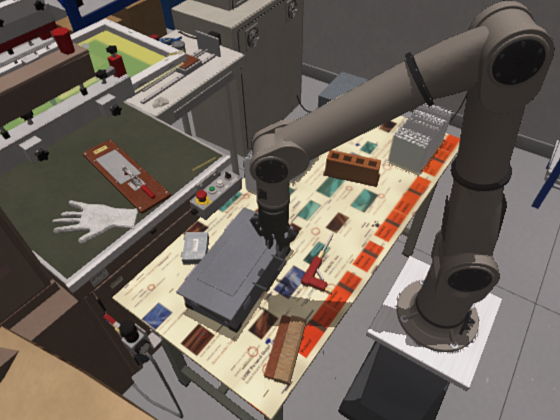

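The lid is level at 0.11 m, the same as at the start, and the bystanders haven't moved. Nothing touches the robot, so I'm handing in.

```bash
python3 -c "
from station import bot
print(bot.hand_in())"
```

```text
the job is handed in; nothing more can be done
None
```

The job is done and handed in at about 56 s of the 210 s limit; no verdict was reported.

- **Lid opened:** I lifted it by its bar to the stop and let go. It stayed open on its struts.
- **Knives:** The block held two. I laid both flat, side by side, in the wide compartment. In the last open view the handle ends were at about y -16 and -11 mm, and both handles were level at about 25 mm.
- **Jar:** It had been knocked about 3 cm from where it stood at the start, so I measured it again before gripping. It stands upright in the narrow compartment at about x -8, y -111 mm.
- **Lid shut:** I pulled it down by the bar, which met the stop at about 35 N. The lid top then read level (109–111 mm front to back in all three cameras), the same as at the start.
- **At hand-in:** The wrist force was about zero and the gripper was clear of everything. The squeegee and pin case looked unmoved in the final picture, but I did not measure them again.

The lid hid the knives and jar after closing, so their last check is from just before. No check failed. The only small disagreement was the jar's top, read at 71 mm where 68 mm was expected. I put that down to depth noise.

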